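# Fetch the sharpening stone from behind the containers

## Task

The sharpening stone lies at the back of the wooden tray, behind a glue bottle, a varnish tin and an oil can. First stand all three containers on the black rubber mat, then lay the stone flat and centred in its wooden holder, between and in line with the two end cleats, and finally put each container back upright where it stood in the tray. Set things down rather than dropping them, do not knock any container over, and leave the mallet, tape measure and pencil mug alone.

Things in the scene. Friction and masses are not known exactly. Their poses are not given: they have to be found in the camera images.
- bottle_mid (a point): white plastic glue bottle, round, 56 mm diameter up to 92 mm high, then a shoulder and a thin grey nozzle, 122 mm in all; about 0.3 kg. Point: on its axis, 61 mm above its underside; z up. Its start place, like those of the tin and the can, is in a row along the tray's y, 80 mm apart, in any order
- tin_mid (a point): round metal varnish tin with a paper band, 62 mm diameter up to 101 mm high, then a raised lid of 54 mm diameter, 105 mm in all; about 0.4 kg. The gaps between neighbours in the row are too narrow for fingers: grip along the tray's x, fingertips over 40 mm above the bench, clear of the low stone close behind. Point: on its axis, 52.5 mm above its underside; z up
- oilcan_mid (a point): rectangular metal oil can with a small black off-centre cap: 44 mm (its x) by 56 mm (its y), 100 mm high, 118 mm with the cap; about 0.35 kg. Point: on the body's axis, 59 mm above its underside; z up. At the start its x is nearly along the tray's x
- stone_mid (a point): sharpening stone, a grey block 50 mm (its x) by 150 mm (its y) by 32 mm high, about 0.5 kg, lying in the tray behind (on the +x side of) the row of containers, its y along the tray's y within about 0.03 rad. Point: its centre. Its top is 38 mm above the bench. The row stands 5 to 20 mm from it; on the other side are at least 35 mm to the tray's rim
- tray: fixed shallow wooden tray 182 mm (its x) by 256 mm (its y); floor 6 mm thick, rim 6 mm wide and 16 mm high above the bench. Origin: centre of its underside, on the bench; +x is its far side from the robot, where the stone lies
- mat: fixed black rubber mat on the bench, 300 mm (its x) by 150 mm (its y), 3 mm thick: the side area for the containers. Origin: centre of its underside. It lies left or right of the tray, the holder on the other side
- holder: fixed dark wooden stone holder: base board 210 mm (its x) by 80 mm (its y), 12 mm thick, with a cleat at each x end, 20 mm wide and 10 mm high above the board; 170 mm clear between the cleats, open along both long sides. The stone lies on the board with its length along the holder's x, centred. Origin: centre of the board's underside, on the bench
- mallet_mid (a point): bystander: wooden mallet lying on the bench, 185 mm long, head 90 mm wide and 50 mm high. Point: middle of its length, 25 mm above the bench
- tape_mid (a point): bystander: grey tape measure, 65 x 32 x 60 mm high. Point: its centre
- mug_mid (a point): bystander: white mug of 76 mm diameter, 90 mm high, with pencils standing up to 155 mm. Point: on its axis, 45 mm above the bench
Mind the look-alikes: they are no part of the job. Leave any orange or yellow look-alike of the part that bears stone_mid alone.

How it is judged:
By the outcome, as a careful person would: the job done as asked, in the order asked, and still so for the second after the job is handed in, with the robot touching nothing.
It also fails if it takes over 144 s, if anything falls off the work surface, if the arm or the gripper's body presses on something with over 40 N, if the wrist force passes 120 N, or if a joint passes its speed limit or range.

## Robot

A 6-joint arm with a two-finger parallel gripper is mounted at the origin on the work surface. World frame = base frame: x ahead of the robot, y to its left, z up, the work surface at z = 0. Lengths are in m, angles in rad, forces in N, time in s.
With the tool pointing down it reaches from about 0.35 to 0.975 m from the base axis. Payload 4.9 kg.
Tool frame: the origin (TCP) lies midway between the tips of the shut fingers; the grasp point (between the pads) lies 19 mm behind it; z points along the fingers, y is the direction in which the jaws open and shut (so a half turn about z gives the same grasp; the last joint's range is limited). The gripper opens to 85 mm and grips with 20 to 120 N. Pads are 22 mm wide; open, the fingers measure 114 mm over their backs; the gripper's body (76 mm by 85 mm) begins 54 mm behind the grasp point. The pads swing forward as they close: fully open they stand 13 mm farther back than shut.
Start: joints at [1.128, 0.053, 1.613, -0, 1.476, -0.119], TCP at [0.199, 0.593, 0.231] pointing down, gripper open.
Joint ranges: [-3.01, 3.01], [-1.01, 2.22], [0.06, 2.58], [-1.02, 4.17], [0.09, 2.62], [-3.14, 3.14]. Speed limits (rad/s): [2.57, 2.57, 3.14, 3.14, 3.14, 3.14].

## Interface

Orientations are given as [roll, pitch, yaw] about the fixed x, y, z axes, in that order (R = Rz(yaw) Ry(pitch) Rx(roll)).
In Python, from bench import r, imaging gives the robot as it stands.
- The arm moves only by the shell command python3 -m jog 'ROWS' [FORCE]. ROWS is a JSON object of lists of equal length, an entry for each row: "dr": the turn, a rotation vector about the tool's x, y, z in rad, a list of three; "linear": the shift along the tool's x, y, z in cm, a list of three; "gripper": the opening, from 0 (shut) to 1 (fully open). A call has 1 to 10 rows; each row is the pose to reach, as a shift and turn from the pose measured when the call began, along the tool's axes at that moment; what a row does not reach only later rows make up. A row lasts 1/8 s, in which the tool goes at most 62.5 mm and 10.7 degrees, less where a joint would pass 70% of its speed; a pose out of reach is approached as far as the arm can. A call with a gripper value outside its range is refused whole. The fingers move at their own pace and stop on an object; FORCE is the grip in N (left out, the last holds). Time passes only in rows, so rows that repeat a pose let the fingers close. It gives the time, the measured TCP pose, the force and the opening at its end, in the units of the state.
- r.observe(): the state, without advancing time (a new reading comes with each control period).
- imaging.snapshot(name): name is "scene" or "top" or "wrist"; returns (picture, depth): 480x640x3 uint8, red, green, blue; 480x640 float32, m along the optical axis (not along the pixel's ray), 0 where there is no reading.
- imaging.camera_model(name): a dict with "fx", "fy", "cx", "cy" (pixels), "T" (4x4, takes a point from camera to world coordinates). Camera axes: x right, y down, z forward; pixel columns grow to the right and rows downward; lengths in m; the calibration is good to about 2 mm. A picture is of the moment at which its call begins: read the wrist's pose just before it. camera_model takes no time and is no camera call; for the wrist camera it gives the pose at the moment of the call.
- r.job_done(): hands the job in, once; it reports no verdict.
The state is a dict: "t": time; "qpos": joint angles; "qd": joint speeds; "joint_torque": joint torques, N m; "tool_pos": TCP position; "tool_rot": TCP orientation; "wrist_force": force on the tool from outside, world axes, zero at the start; "torque": the same for the moment, N m; "width": opening from 0.0 (shut) to 1.0 (fully open).
Only numpy, scipy, OpenCV 4.12 (cv2) and the standard library are available. Lean on these libraries where they do the work, as an engineer would, in place of code of your own. Each camera call takes 0.05 s, during which the arm holds its last target.

## Working session

There is one attempt and no reset: what is moved stays moved. The work goes in short steps, Python scripts to look and compute and a shell command to move; the robot and the scene stay as the last step left them, time stands still between calls to the robot, and variables do not carry over. Pictures are saved under pics/ and viewed, and the job is handed in when it is done.

```bash
ls; mkdir -p pics; python3 - <<'E'
from bench import r, imaging
import cv2,numpy as np
print(r.observe())
for n in("scene","top"):
    p,d=imaging.snapshot(n); cv2.imwrite(f"pics/{n}0.png",p[:,:,::-1]); np.save(f"pics/{n}0.npy",d)
    print(n,imaging.camera_model(n))
E
```

```text
pics
{'t': 0.0, 'qpos': array([ 1.12803899e+00,  5.33674570e-02,  1.61429570e+00, -6.83851165e-06,
        1.47597928e+00, -1.18974888e-01]), 'qd': array([-0.00018315,  0.0004499 , -0.00092093,  0.00097964, -0.00078968,
        0.00037874]), 'joint_torque': array([-2.11911254e-03, -3.93704474e+01, -3.70159328e+01, -3.19015207e-04,
        7.24654034e-03,  1.00346713e-05]), 'tool_pos': array([0.19856645, 0.59196607, 0.23005542]), 'tool_rot': array([-3.13955655e+00, -2.36539114e-04,  2.81781061e+00]), 'wrist_force': array([ 0.59369301,  0.38662772, -0.13598455]), 'torque': array([-0.0732907 , -0.06256018,  0.02207826]), 'width': 1.0018777671394532}
scene {'fx': 612.2703473172492, 'fy': 612.2703473172492, 'cx': 327.9244194640455, 'cy': 232.7176626014818, 'T': array([[ 0.33818979,  0.56977657, -0.74898754,  1.62192465],
       [ 0.94097393, -0.19290284,  0.27813047, -0.38169317],
       [ 0.0139904 , -0.79883863, -0.60138267,  0.94712541],
       [ 0.        ,  0.        ,  0.        ,  1.        ]])}
top {'fx': 503.43598134777136, 'fy': 503.43598134777136, 'cx': 315.202156704462, 'cy': 245.4633024633444, 'T': array([[ 0.01465518, -0.99680534,  0.07851335,  0.47628143],
       [-0.99975466, -0.01330365,  0.01770948, -0.02032362],
       [-0.01660839, -0.07875363, -0.99675575,  1.19997424],
       [ 0.        ,  0.        ,  0.        ,  1.        ]])}
```

View pics/scene0.png

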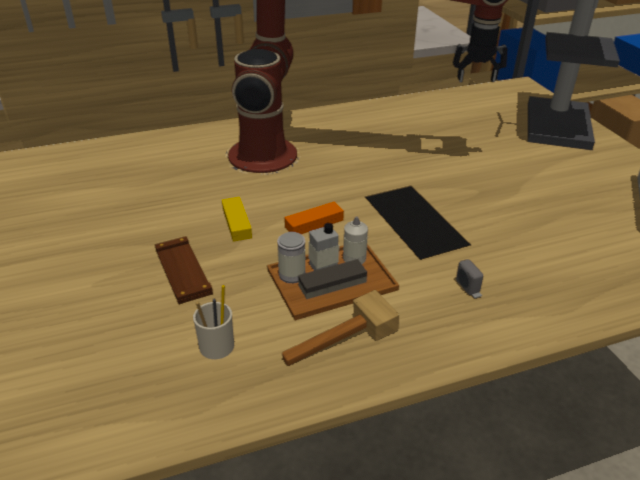

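View pics/top0.png

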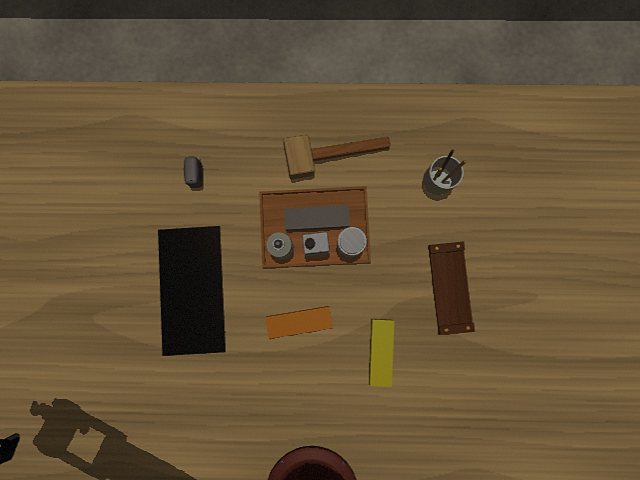

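The scene view shows the row from the robot's left to right: bottle (355,240), oil can (323,248), tin (291,257), with the grey stone behind at (333,278).

What could be taken for the stone, in the top view: grey block in the tray (317,218), orange bar (299,322), yellow bar (382,352). I choose the grey one, and check it in a close crop.

```bash
cat > h.py <<'E'
import numpy as np,cv2
from bench import r,imaging
def ray(cm,u,v,z):
    T=cm["T"];d=T[:3,:3]@np.array([(u-cm["cx"])/cm["fx"],(v-cm["cy"])/cm["fy"],1]);o=T[:3,3]
    return o+d*(z-o[2])/d[2]
def cloud(cm,D):
    v,u=np.mgrid[0:480,0:640];P=np.stack([(u-cm["cx"])/cm["fx"]*D,(v-cm["cy"])/cm["fy"]*D,D],-1)
    P=P@cm["T"][:3,:3].T+cm["T"][:3,3];P[D==0]=np.nan;return P
E
python3 - <<'E'
from h import *
a=cv2.imread("pics/top0.png")
cv2.imwrite("pics/c1.png",cv2.resize(a[175:280,250:385],None,fx=5.7,fy=5.7,interpolation=cv2.INTER_CUBIC))
cv2.imwrite("pics/c2.png",cv2.resize(a[235:340,420:485],None,fx=5.7,fy=5.7,interpolation=cv2.INTER_CUBIC))
E
```

```text
(no output)
```

View pics/c1.png

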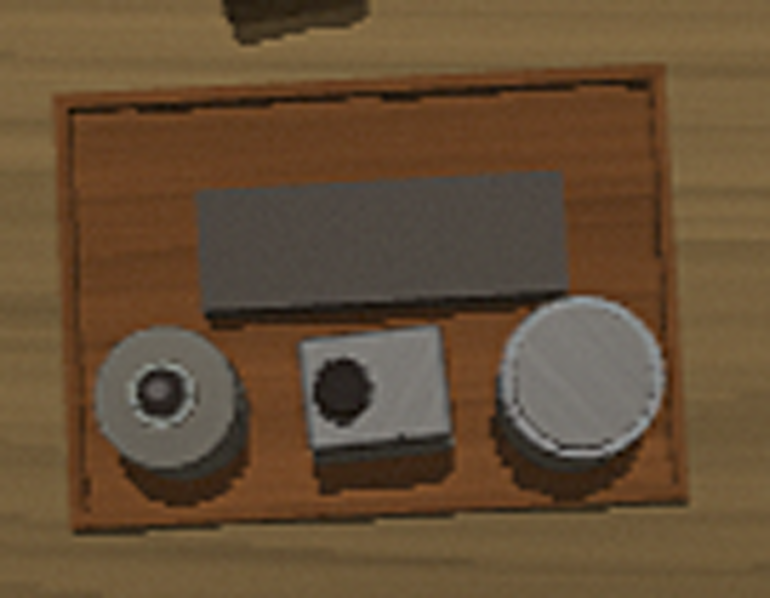

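View pics/c2.png

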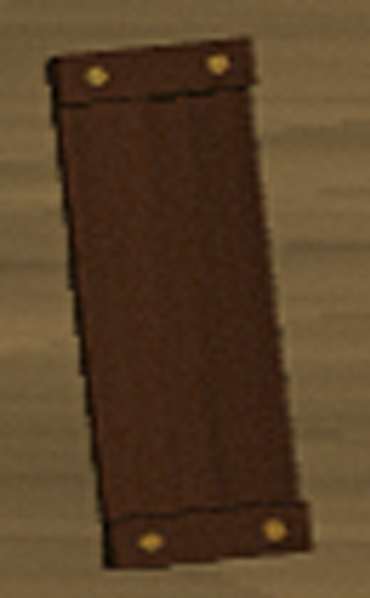

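```bash
python3 - <<'E'
from h import *
np.set_printoptions(precision=4,suppress=True)
cm=imaging.camera_model("top")
def f(pts,z,o=(250,175)):
    return np.array([ray(cm,(x+.5)/5.7-.5+o[0],(y+.5)/5.7-.5+o[1],z)[:2] for x,y in pts])
def rect(n,P):
    c=P.mean(0);a=P[1]-P[0]+P[2]-P[3];b=P[0]-P[3]+P[1]-P[2]
    print(n,c,"w(img x)",np.linalg.norm(a)/2,"yaw of -a vs +y",np.arctan2(a[0],-a[1]),"h",np.linalg.norm(b)/2,"ang b",np.arctan2(b[1],b[0]))
rect("tray",f([(53,95),(664,65),(687,503),(72,532)],.016))
rect("stone",f([(196,190),(560,170),(568,290),(206,312)],.038))
rect("can",f([(300,343),(437,326),(449,433),(311,450)],.106))
print("bottle",f([(167,397)],.098),f([(160,388)],.128))
print("tin",f([(582,377)],.108))
rect("holder",f([(48,58),(250,40),(312,548),(105,567)],.022,(420,235)))
P=np.array([ray(cm,*p,.003)[:2] for p in [(159,228.5),(220.5,226.5),(225,352),(163,355)]]);print(P);rect("mat",P)
D=np.load("pics/top0.npy");C=cloud(cm,D)
np.save("pics/C.npy",C)
def sel(n,x0,x1,y0,y1,z0,z1):
    m=(C[...,0]>x0)&(C[...,0]<x1)&(C[...,1]>y0)&(C[...,1]<y1)&(C[...,2]>z0)&(C[...,2]<z1)
    Q=C[m];rr=cv2.minAreaRect(Q[:,:2].astype(np.float32)*1000);print(n,len(Q),Q.mean(0),rr)
for nm,y0,y1 in(("bottle",.03,.12),("can",-.03,.025),("tin",-.12,-.045)):sel(nm,.42,.56,y0,y1,.09,.12)
sel("stone",.45,.64,-.1,.1,.03,.05)
sel("holder",.3,.64,-.4,-.2,.006,.03)
sel("mug",.55,.75,-.4,-.2,.06,.2)
sel("mallet",.6,.8,-.2,.1,.01,.08)
sel("tape",.55,.75,.2,.35,.02,.08)
E
```

```text
tray [0.6139 0.0036] w(img x) 0.25480886502007616 yaw of -a vs +y 0.06110688225012728 h 0.18295735987131775 ang b 0.06247387307925212
stone [ 0.6348 -0.0021] w(img x) 0.14837518078653242 yaw of -a vs +y 0.07060706647813812 h 0.0498967601022062 ang b 0.08816501323940551
can [ 0.5686 -0.0009] w(img x) 0.053014332901076135 yaw of -a vs +y 0.1367034242038975 h 0.04132935124576714 ang b 0.1213364470874683
bottle [[0.5647 0.0792]] [[0.5657 0.0792]]
tin [[ 0.5737 -0.0801]]
holder [ 0.4754 -0.3159] w(img x) 0.08342985089534544 yaw of -a vs +y 0.10484004117382219 h 0.2073416807356484 ang b 0.11013750197153209
[[0.6065 0.3771]
 [0.6132 0.2289]
 [0.3163 0.2095]
 [0.3069 0.3559]]
mat [0.4607 0.2928] w(img x) 0.14748859498626657 yaw of -a vs +y 0.054815204898840675 h 0.2989361150646962 ang b 0.06801291540842476
bottle 206 [0.5504 0.0786 0.1043] ((549.3156127929688, 78.9682846069336), (52.95417785644531, 21.3140926361084), 89.9946517944336)
can 153 [ 0.5531 -0.0012  0.105 ] ((552.1207885742188, -2.773740768432617), (14.459871292114258, 52.41134262084961), 1.1713016033172607)
tin 158 [ 0.5526 -0.0795  0.1086] ((551.329345703125, -80.96101379394531), (52.21916961669922, 17.19953727722168), 89.99348449707031)
stone 896 [0.6207 0.0006 0.0378] ((591.583740234375, -3.3501358032226562), (101.90196228027344, 182.63522338867188), 2.4242990016937256)
holder 3174 [ 0.4743 -0.3178  0.0136] ((471.2097473144531, -296.0054016113281), (330.7362060546875, 197.02183532714844), 1.750672698020935)
mug 376 [ 0.722  -0.2904  0.0883] ((722.1848754882812, -289.4656982421875), (75.4520034790039, 54.8606071472168), 84.49488830566406)
mallet 3201 [ 0.6967 -0.0023  0.0357] ((702.4281616210938, -17.978790283203125), (233.11920166015625, 199.4734649658203), 88.93152618408203)
tape 358 [0.7264 0.287  0.0525] ((727.7481689453125, 290.6274108886719), (43.89723587036133, 34.86626052856445), 3.639077663421631)
```

Close crop: the chosen block at (317,218) is plain grey, 50 x 149 mm, lying behind bottle, can and tin in the tray. The holder crop shows the brown board with a cleat at each end. The mat is left, the holder right. I'm going over the tray for a wrist view.

```bash
cat >> h.py <<'E'
from scipy.spatial.transform import Rotation as Ro
def to(x,y,z,psi):
    s=r.observe();R=Ro.from_euler("xyz",s["tool_rot"]);G=Ro.from_euler("xyz",[np.pi,0,psi])
    print("t %.2f"%s["t"],"pos",s["tool_pos"].round(4),"rot",s["tool_rot"].round(3),"w %.3f"%s["width"],"F",s["wrist_force"].round(1))
    print("linear cm",(R.inv().apply(np.array([x,y,z])-s["tool_pos"])*100).round(2),"dr",(R.inv()*G).as_rotvec().round(3))
E
python3 -c "
from h import *
to(.54,0,.36,1.632)"
```

```text
t 0.10 pos [0.1986 0.592  0.2301] rot [-3.14  -0.     2.818] w 1.000 F [-0.6  0.6  0.5]
linear cm [-51.2  -45.29 -12.91] dr [-2.000e-03  1.000e-03  1.186e+00]
```

```bash
python3 -m jog '{"linear":[[0,0,-5],[-5,-4,-9],[-10,-9,-13],[-15,-13,-13],[-20,-18,-13],[-25,-22,-13],[-30,-26,-13],[-34,-30,-13],[-38,-34,-13],[-42,-37,-13]],"dr":[[0,0,0],[0,0,0.12],[0,0,0.24],[0,0,0.36],[0,0,0.48],[0,0,0.6],[0,0,0.72],[0,0,0.84],[0,0,0.96],[0,0,1.0]],"gripper":[1,1,1,1,1,1,1,1,1,1]}' 60; python3 -c "
from h import *
to(.54,0,.36,1.632)"
```

```text
t: 1.35
tool_pos: [0.4709, 0.1198, 0.3605]
tool_rot: [-3.141, 0.001, 1.816]
wrist_force: [0.8, 0.9, 0.4]
width: 1.0
t 1.35 pos [0.4709 0.1198 0.3605] rot [-3.141e+00  1.000e-03  1.816e+00] w 1.000 F [0.8 0.9 0.4]
linear cm [-13.3    3.8    0.07] dr [-0.001  0.001  0.184]
```

```bash
python3 -m jog '{"linear":[[-5,1.5,0],[-10,3,0],[-13.3,3.8,0],[-13.3,3.8,0],[-13.3,3.8,0]],"dr":[[0,0,0.1],[0,0,0.184],[0,0,0.184],[0,0,0.184],[0,0,0.184]],"gripper":[1,1,1,1,1]}'; python3 - <<'E'
from h import *
cm=imaging.camera_model("wrist")
p,d=imaging.snapshot("wrist"); cv2.imwrite("pics/w1.png",p[:,:,::-1]); np.save("pics/w1.npy",d)
import pickle;pickle.dump(cm,open("pics/w1.pkl","wb"));print(cm)
E
```

```text
t: 1.98
tool_pos: [0.5397, 0.0004, 0.3602]
tool_rot: [-3.14, 0.001, 1.632]
wrist_force: [-0.0, 0.5, 0.4]
width: 1.002
{'fx': 348.339766463063, 'fy': 348.339766463063, 'cx': 320.12272497991484, 'cy': 241.27132841596634, 'T': array([[ 0.99812436,  0.05908951,  0.01600581,  0.53506357],
       [ 0.06119851, -0.95633453, -0.28579541,  0.07377539],
       [-0.0015806 ,  0.2862389 , -0.95815698,  0.50145039],
       [ 0.        ,  0.        ,  0.        ,  1.        ]])}
```

View pics/w1.png

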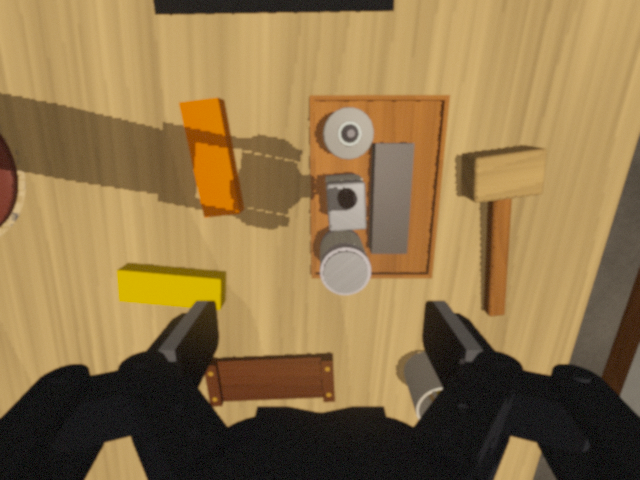

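```bash
python3 - <<'E'
from h import *
a=cv2.imread("pics/w1.png")
cv2.imwrite("pics/c3.png",cv2.resize(a[88:308,300:460],None,fx=2.7,fy=2.7,interpolation=cv2.INTER_CUBIC))
cv2.imwrite("pics/c3b.png",cv2.resize(a[88:195,300:460],None,fx=5,fy=5,interpolation=cv2.INTER_CUBIC))
cv2.imwrite("pics/c3c.png",cv2.resize(a[165:285,300:460],None,fx=5,fy=5,interpolation=cv2.INTER_CUBIC))
cv2.imwrite("pics/c3d.png",cv2.resize(a[340:415,195:345],None,fx=5,fy=5,interpolation=cv2.INTER_CUBIC))
E
```

```text
(no output)
```

View pics/c3b.png

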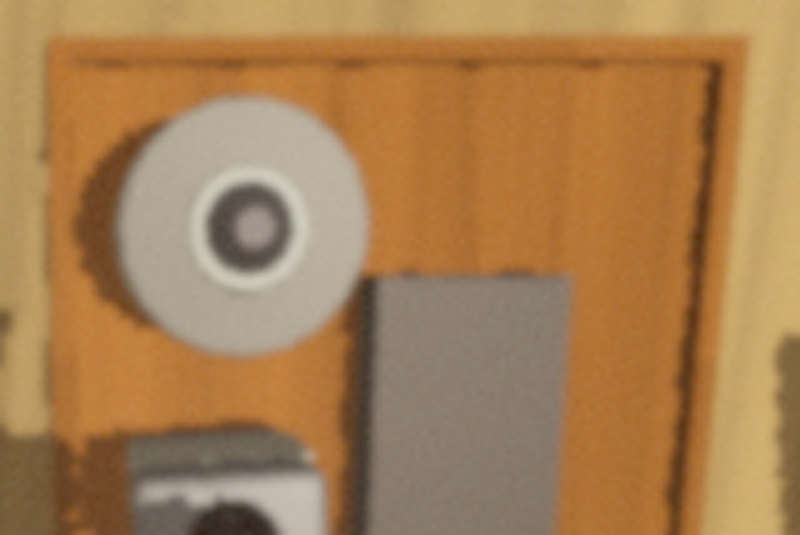

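View pics/c3c.png

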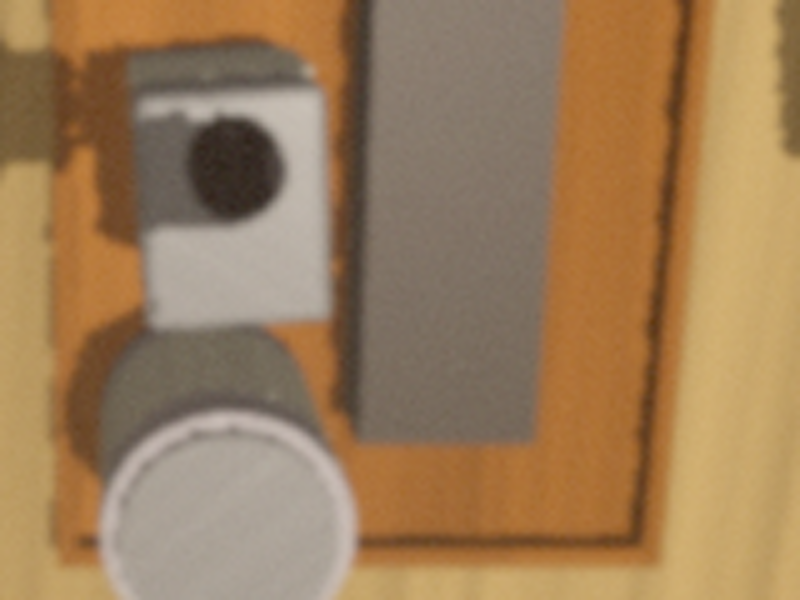

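View pics/c3d.png

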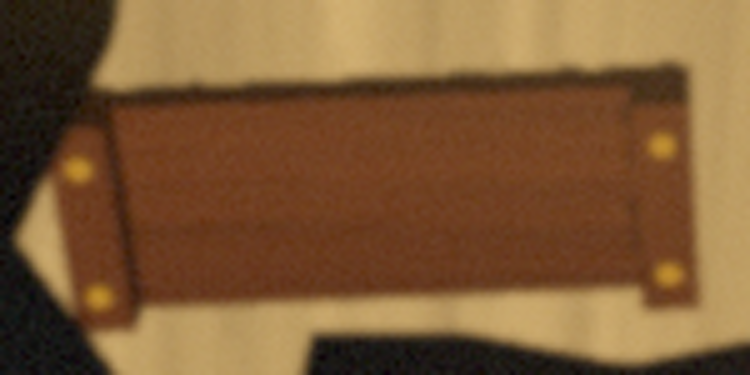

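```bash
python3 - <<'E'
from h import *
import pickle
np.set_printoptions(precision=4,suppress=True)
cm=pickle.load(open("pics/w1.pkl","rb"))
def f(pts,z,o): return np.array([ray(cm,(x+.5)/5-.5+o[0],(y+.5)/5-.5+o[1],z)[:2] for x,y in pts])
b=(300,88);c=(300,165);h=(195,340)
def rect(n,P): # TL,TR,BL,BR in wrist image: right=+x up=+y
    TL,TR,BL,BR=P;e=(TR-TL+BR-BL)/2;g=(TL-BL+TR-BR)/2
    print(n,P.mean(0),"x",np.linalg.norm(e),np.arctan2(e[1],e[0]),"y",np.linalg.norm(g),np.arctan2(-g[0],g[1]))
rect("tray",np.vstack([f([(48,38),(746,40)],.016,b),f([(60,563),(660,562)],.016,c)]))
rect("stone",np.vstack([f([(375,280),(572,275)],.038,b),f([(358,441),(536,440)],.038,c)]))
rect("can",f([(136,97),(325,87),(152,328),(331,318)],.106,c))
print("bottle",f([(243,226)],.098,b),f([(252,227)],.128,b))
print("tin",f([(229,538)],.107,c))
s=f([(78,170),(662,146),(99,298),(669,274)],.022,h);rect("holder screws",s)
E
```

```text
tray [0.6154 0.0039] x 0.18018360040869602 0.06104525291473407 y 0.25286045977706567 0.06562711740124327
stone [ 0.6349 -0.0014] x 0.050118726351557716 0.07675665808587684 y 0.14790721143294575 0.07200397912636707
can [ 0.5698 -0.0007] x 0.042321791469612735 0.11668798487368646 y 0.053972540670101654 0.1300389655916494
bottle [[0.5651 0.0803]] [[0.5647 0.0797]]
tin [[ 0.5747 -0.0811]]
holder screws [ 0.4759 -0.3181] x 0.18962536602449692 0.11184534917242842 y 0.04991617440433306 0.11187769134101576
```

Wrist view: bottle (349,133), can (347,207), tin (345,273), stone (391,198); tray corners lie at (309,96), (448,96) and (312,277), and the holder screws are at (210,374) and (328,369). The two cameras agree within about 2 mm. Bottle first.

```bash
python3 -c "
from h import *
to(.565,.0797,.062,1.633)"
```

```text
t 2.02 pos [0.5396 0.0008 0.3605] rot [-3.141e+00  1.000e-03  1.633e+00] w 1.001 F [-0.4 -0.4  0.8]
linear cm [ 7.75  3.05 29.84] dr [-0.001  0.001 -0.   ]
```

```bash
python3 -m jog '{"linear":[[5,2,2],[7.75,3.05,6],[7.75,3.05,12],[7.75,3.05,16],[7.75,3.05,19],[7.75,3.05,22],[7.75,3.05,25],[7.75,3.05,27.5],[7.75,3.05,29.3],[7.75,3.05,29.8]],"dr":[[0,0,0],[0,0,0],[0,0,0],[0,0,0],[0,0,0],[0,0,0],[0,0,0],[0,0,0],[0,0,0],[0,0,0]],"gripper":[1,1,1,1,1,1,1,1,1,1]}'; python3 - <<'E'
from h import *
to(.565,.0797,.062,1.633)
p,d=imaging.snapshot("scene"); cv2.imwrite("pics/s2.png",cv2.resize(p[180:340,220:480,::-1],None,fx=3,fy=3))
E
```

```text
t: 3.28
tool_pos: [0.564, 0.0804, 0.0613]
tool_rot: [-3.139, 0.001, 1.634]
wrist_force: [-0.5, -0.4, 0.5]
width: 1.001
t 3.27 pos [0.564  0.0804 0.0613] rot [-3.139e+00  1.000e-03  1.634e+00] w 1.001 F [-0.5 -0.4  0.5]
linear cm [-0.07  0.09 -0.07] dr [-0.003  0.001  0.001]
```

View pics/s2.png

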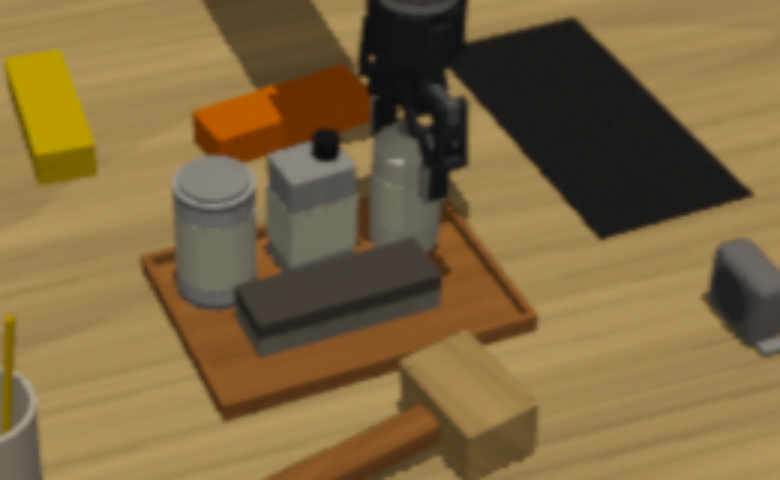

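The fingers straddle the bottle's body (crop 410,185) and sit clear above the stone. I'll close them.

```bash
python3 -m jog '{"linear":[[0,0,0],[0,0,0],[0,0,0],[0,0,0],[0,0,0],[0,0,0]],"dr":[[0,0,0],[0,0,0],[0,0,0],[0,0,0],[0,0,0],[0,0,0]],"gripper":[0.6,0.6,0.4,0.2,0.2,0.2]}' 50; python3 - <<'E'
from h import *
to(.3555,.2865,.24,1.633)
E
```

```text
t: 4.08
tool_pos: [0.5657, 0.0802, 0.0631]
tool_rot: [3.141, 0.001, 1.634]
wrist_force: [0.3, 1.0, 5.8]
width: 0.64
t 4.08 pos [0.5657 0.0802 0.0631] rot [3.141e+00 1.000e-03 1.634e+00] w 0.640 F [0.3 1.  5.8]
linear cm [ 21.89 -19.67 -17.72] dr [0.001 0.001 0.001]
```

```bash
python3 -m jog '{"linear":[[0,0,-1],[0,0,-4],[0,0,-9],[0,0,-14],[2,-2,-18],[6,-5,-18],[10,-9,-18],[14,-12.5,-18],[18,-16,-18],[21.9,-19.7,-18]],"dr":[[0,0,0],[0,0,0],[0,0,0],[0,0,0],[0,0,0],[0,0,0],[0,0,0],[0,0,0],[0,0,0],[0,0,0]],"gripper":[0.2,0.2,0.2,0.2,0.2,0.2,0.2,0.2,0.2,0.2]}'; python3 - <<'E'
from h import *
to(.356,.286,.0605,1.633)
p,d=imaging.snapshot("scene"); cv2.imwrite("pics/s3.png",cv2.resize(p[50:340,200:520,::-1],None,fx=2,fy=2))
E
```

```text
t: 5.32
tool_pos: [0.3531, 0.2871, 0.2418]
tool_rot: [-3.141, 0.002, 1.633]
wrist_force: [0.8, 0.9, -2.4]
width: 0.641
t 5.33 pos [0.3531 0.2871 0.2418] rot [-3.141e+00  2.000e-03  1.633e+00] w 0.641 F [ 0.8  0.9 -2.4]
linear cm [-0.1   0.3  18.13] dr [-0.001  0.002  0.   ]
```

View pics/s3.png

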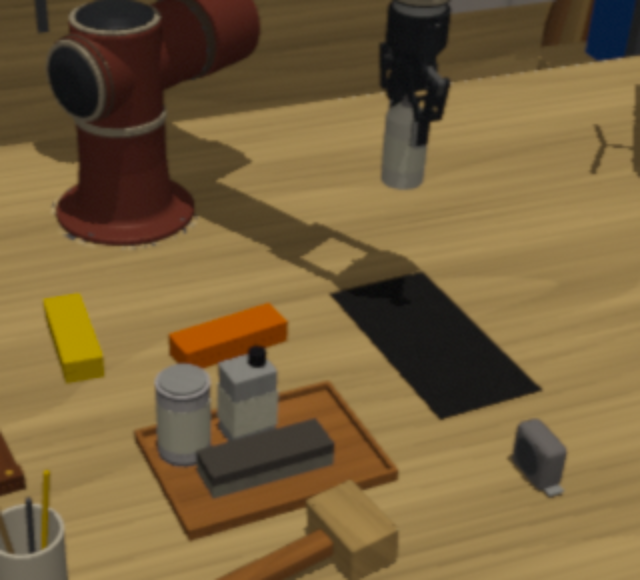

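The bottle hangs upright in the jaws (crop 405,150) over the near end of the mat. I'll lower it.

```bash
python3 -m jog '{"linear":[[-0.1,0.3,5],[-0.1,0.3,10],[-0.1,0.3,14],[-0.1,0.3,16],[-0.1,0.3,17],[-0.1,0.3,17.5],[-0.1,0.3,17.8],[-0.1,0.3,18],[-0.1,0.3,18.1],[-0.1,0.3,18.1]],"dr":[[0,0,0],[0,0,0],[0,0,0],[0,0,0],[0,0,0],[0,0,0],[0,0,0],[0,0,0],[0,0,0],[0,0,0]],"gripper":[0.2,0.2,0.2,0.2,0.2,0.2,0.2,0.2,0.2,0.2]}'; python3 - <<'E'
from h import *
to(.356,.286,.0600,1.633)
E
```

```text
t: 6.62
tool_pos: [0.3509, 0.2904, 0.061]
tool_rot: [-3.136, -0.003, 1.639]
wrist_force: [-0.5, -0.0, -3.1]
width: 0.635
t 6.62 pos [0.3509 0.2904 0.061 ] rot [-3.136e+00 -3.000e-03  1.639e+00] w 0.635 F [-0.5 -0.  -3.1]
linear cm [-0.47  0.48  0.09] dr [-0.005 -0.003  0.006]
```

```bash
python3 -m jog '{"linear":[[-0.5,0.5,-0.1],[-0.5,0.5,0],[-0.5,0.5,0.1],[-0.5,0.5,0.1]],"dr":[[0,0,0],[0,0,0],[0,0,0],[0,0,0]],"gripper":[0.2,0.2,0.2,0.2]}'; python3 - <<'E'
from h import *
to(.356,.286,.0600,1.633)
E
```

```text
t: 7.12
tool_pos: [0.3564, 0.2858, 0.0601]
tool_rot: [-3.137, -0.003, 1.639]
wrist_force: [0.2, 0.5, -2.3]
width: 0.642
t 7.12 pos [0.3564 0.2858 0.0601] rot [-3.137e+00 -3.000e-03  1.639e+00] w 0.642 F [ 0.2  0.5 -2.3]
linear cm [ 0.02 -0.04  0.01] dr [-0.005 -0.003  0.006]
```

```bash
python3 -m jog '{"linear":[[0,0,0.1],[0,0,0.1],[0,0,0.1]],"dr":[[0.0,0.0,0],[0,0,0],[0,0,0]],"gripper":[0.2,0.2,0.2]}'
```

```text
t: 7.5
tool_pos: [0.3565, 0.286, 0.06]
tool_rot: [-3.137, -0.003, 1.639]
wrist_force: [-2.7, -0.9, 5.1]
width: 0.634
```

```bash
python3 - <<'E'
from h import *
for i in range(1):
    p,d=imaging.snapshot("scene"); s=r.observe();print(s["tool_pos"],s["wrist_force"])
cv2.imwrite("pics/s4.png",cv2.resize(p[100:280,320:500,::-1],None,fx=3.3,fy=3.3))
E
```

```text
[0.35646627 0.28600341 0.06001174] [-3.16872107 -0.73236887  5.10980826]
```

View pics/s4.png

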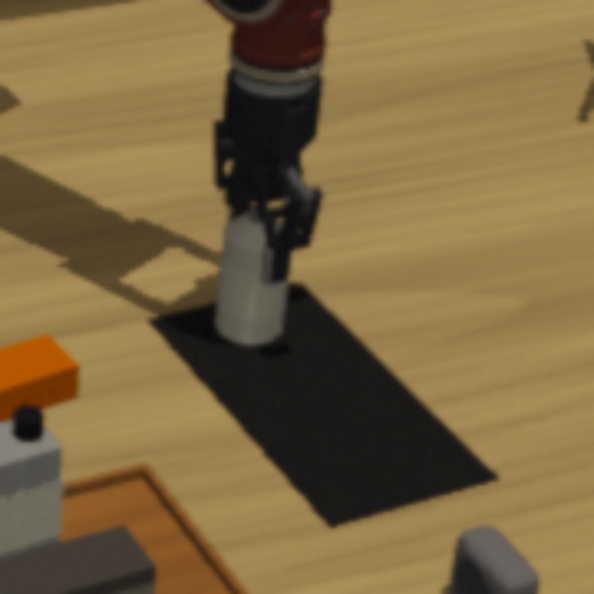

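The bottle stands on the mat (crop 250,290), and the force has changed sign, so it is in contact. I'll release and rise.

```bash
python3 -m jog '{"linear":[[0,0,0],[0,0,0],[0,0,0],[0,0,0],[0,0,-1],[0,0,-4],[0,0,-8],[0,0,-13],[0,0,-17],[0,0,-18]],"dr":[[0,0,0],[0,0,0],[0,0,0],[0,0,0],[0,0,0],[0,0,0],[0,0,0],[0,0,0],[0,0,0],[0,0,0]],"gripper":[0.7,0.8,0.9,1,1,1,1,1,1,1]}'; python3 - <<'E'
from h import *
to(.569,-.0008,.24,1.694)
E
```

```text
t: 8.8
tool_pos: [0.3588, 0.2863, 0.2442]
tool_rot: [3.14, -0.006, 1.639]
wrist_force: [-0.2, 0.3, -0.7]
width: 0.997
t 8.80 pos [0.3588 0.2863 0.2442] rot [ 3.14  -0.006  1.639] w 0.997 F [-0.2  0.3 -0.7]
linear cm [-30.08  19.02   0.27] dr [ 0.001 -0.006 -0.055]
```

```bash
python3 -m jog '{"linear":[[-4,2.5,0],[-9,5.5,0],[-14,9,0],[-19,12,0],[-24,15,0],[-28,17.7,0.2],[-30.1,19,0.3],[-30.1,19,0.3],[-30.1,19,0.3]],"dr":[[0,0,0],[0,0,0],[0,0,0],[0,0,-0.02],[0,-0.006,-0.05],[0,-0.006,-0.055],[0,-0.006,-0.055],[0,-0.006,-0.055],[0,-0.006,-0.055]],"gripper":[1,1,1,1,1,1,1,1,1]}'; python3 - <<'E'
from h import *
to(.569,-.0008,.058,1.694)
cm=imaging.camera_model("wrist")
p,d=imaging.snapshot("wrist"); cv2.imwrite("pics/w2.png",p[:,:,::-1])
E
```

```text
t: 9.93
tool_pos: [0.5681, 0.0, 0.2393]
tool_rot: [3.141, -0.001, 1.695]
wrist_force: [-0.0, 0.7, 0.8]
width: 0.999
t 9.93 pos [0.5681 0.     0.2393] rot [ 3.141e+00 -1.000e-03  1.695e+00] w 0.999 F [-0.   0.7  0.8]
linear cm [-0.1   0.07 18.13] dr [ 0.    -0.001  0.001]
```

View pics/w2.png

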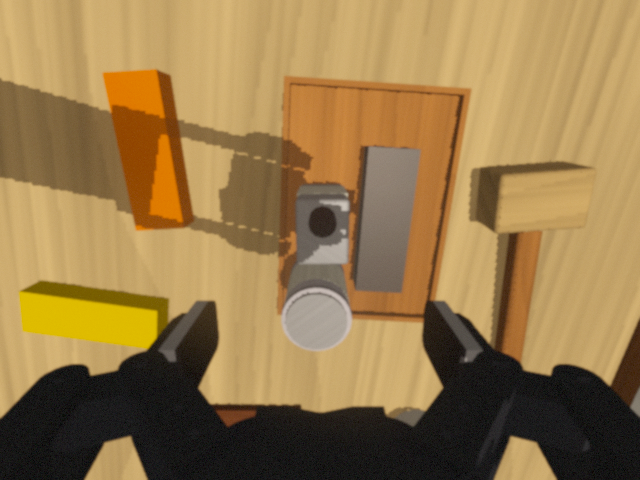

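The can's top at (323,228) is now square to the jaws and centred between the fingers. I'll go down.

```bash
python3 -m jog '{"linear":[[-0.1,0.1,3],[-0.1,0.1,7],[-0.1,0.1,11],[-0.1,0.1,14],[-0.1,0.1,16],[-0.1,0.1,17.3],[-0.1,0.1,18],[-0.1,0.1,18],[-0.1,0.1,18],[-0.1,0.1,18]],"dr":[[0,0,0],[0,0,0],[0,0,0],[0,0,0],[0,0,0],[0,0,0],[0,0,0],[0,0,0],[0,0,0],[0,0,0]],"gripper":[1,1,1,1,1,1,1,1,0.8,0.8]}'; python3 - <<'E'
from h import *
to(.569,-.0008,.059,1.694)
E
```

```text
t: 11.22
tool_pos: [0.5701, -0.0007, 0.0605]
tool_rot: [3.139, 0.0, 1.695]
wrist_force: [-0.1, -0.5, 0.6]
width: 0.799
t 11.22 pos [ 0.5701 -0.0007  0.0605] rot [3.139 0.    1.695] w 0.799 F [-0.1 -0.5  0.6]
linear cm [ 0.   -0.11  0.15] dr [0.002 0.    0.001]
```

```bash
python3 -m jog '{"linear":[[0,-0.1,0.1],[0,-0.1,0.1],[0,-0.1,0.1],[0,-0.1,0.1],[0,-0.1,0.1],[0,-0.1,0.1]],"dr":[[0,0,0],[0,0,0],[0,0,0],[0,0,0],[0,0,0],[0,0,0]],"gripper":[0.5,0.3,0.1,0.1,0.1,0.1]}' 60; python3 - <<'E'
from h import *
to(.461,.293,.24,1.694)
E
```

```text
t: 11.98
tool_pos: [0.5695, -0.0009, 0.06]
tool_rot: [3.138, 0.0, 1.695]
wrist_force: [1.3, -1.0, 4.3]
width: 0.508
t 11.97 pos [ 0.5695 -0.0009  0.06  ] rot [3.138 0.    1.695] w 0.508 F [ 1.3 -1.   4.3]
linear cm [ 30.5   -7.06 -18.04] dr [0.003 0.    0.001]
```

```bash
python3 -m jog '{"linear":[[0,0,-1],[0,0,-4],[0,0,-9],[0,0,-14],[2,-0.5,-18],[7,-1.6,-18],[12,-2.7,-18],[17,-4,-18],[22,-5.1,-18],[27,-6.2,-18]],"dr":[[0,0,0],[0,0,0],[0,0,0],[0,0,0],[0,0,0],[0,0,0],[0,0,0],[0,0,0],[0,0,0],[0,0,0]],"gripper":[0.1,0.1,0.1,0.1,0.1,0.1,0.1,0.1,0.1,0.1]}'; python3 - <<'E'
from h import *
to(.461,.293,.0575,1.694)
E
```

```text
t: 13.22
tool_pos: [0.472, 0.2603, 0.2381]
tool_rot: [3.141, 0.001, 1.695]
wrist_force: [1.4, -0.3, -5.3]
width: 0.506
t 13.22 pos [0.472  0.2603 0.2381] rot [3.141e+00 1.000e-03 1.695e+00] w 0.506 F [ 1.4 -0.3 -5.3]
linear cm [ 3.4  -0.69 18.06] dr [0.    0.001 0.001]
```

```bash
python3 -m jog '{"linear":[[3,-0.6,0],[3.4,-0.7,4],[3.4,-0.7,9],[3.4,-0.7,13],[3.4,-0.7,15.5],[3.4,-0.7,17],[3.4,-0.7,17.6],[3.4,-0.7,17.9],[3.4,-0.7,18],[3.4,-0.7,18]],"dr":[[0,0,0],[0,0,0],[0,0,0],[0,0,0],[0,0,0],[0,0,0],[0,0,0],[0,0,0],[0,0,0],[0,0,0]],"gripper":[0.1,0.1,0.1,0.1,0.1,0.1,0.1,0.1,0.1,0.1]}'; python3 - <<'E'
from h import *
to(.461,.293,.057,1.694)
E
```

```text
t: 14.48
tool_pos: [0.4615, 0.2933, 0.059]
tool_rot: [3.14, 0.001, 1.695]
wrist_force: [-0.4, -0.6, -4.4]
width: 0.508
t 14.47 pos [0.4615 0.2933 0.059 ] rot [3.140e+00 1.000e-03 1.695e+00] w 0.508 F [-0.4 -0.6 -4.4]
linear cm [-0.02 -0.05  0.2 ] dr [0.002 0.001 0.001]
```

```bash
python3 -m jog '{"linear":[[0,0,0.1],[0,0,0.1],[0,0,0.2],[0,0,0.2]],"dr":[[0,0,0],[0,0,0],[0,0,0],[0,0,0]],"gripper":[0.1,0.1,0.1,0.1]}'
```

```text
t: 14.98
tool_pos: [0.4616, 0.2933, 0.057]
tool_rot: [3.14, 0.001, 1.695]
wrist_force: [-0.3, 0.2, -2.8]
width: 0.505
```

```bash
python3 -m jog '{"linear":[[0,0,0.1],[0,0,0.1],[0,0,0.1]],"dr":[[0,0,0],[0,0,0],[0,0,0]],"gripper":[0.1,0.1,0.1]}'
```

```text
t: 15.35
tool_pos: [0.4617, 0.2934, 0.057]
tool_rot: [3.14, 0.001, 1.695]
wrist_force: [-3.3, -1.9, 7.1]
width: 0.508
```

Contact. Release, rise.

```bash
python3 -m jog '{"linear":[[0,0,0],[0,0,0],[0,0,0],[0,0,0],[0,0,-1],[0,0,-4],[0,0,-8],[0,0,-13],[0,0,-17],[0,0,-18]],"dr":[[0,0,0],[0,0,0],[0,0,0],[0,0,0],[0,0,0],[0,0,0],[0,0,0],[0,0,0],[0,0,0],[0,0,0]],"gripper":[0.6,0.7,0.8,0.85,0.85,0.85,0.9,1,1,1]}'; python3 - <<'E'
from h import *
to(.5742,-.0805,.24,1.633)
E
```

```text
t: 16.6
tool_pos: [0.4629, 0.2942, 0.2416]
tool_rot: [3.133, -0.001, 1.695]
wrist_force: [0.3, -0.1, -0.7]
width: 0.999
t 16.60 pos [0.4629 0.2942 0.2416] rot [ 3.133e+00 -1.000e-03  1.695e+00] w 0.999 F [ 0.3 -0.1 -0.7]
linear cm [-38.56   6.39   0.16] dr [ 0.009 -0.002  0.062]
```

```bash
python3 -m jog '{"linear":[[-4,0.6,0],[-10,1.6,0],[-16,2.6,0],[-22,3.6,0],[-28,4.6,0],[-34,5.6,0.2],[-38.5,6.4,0.2],[-38.5,6.4,0.2],[-38.5,6.4,0.2]],"dr":[[0,0,0],[0,0,0],[0,0,0],[0,0,0.02],[0.009,0,0.05],[0.009,0,0.062],[0.009,0,0.062],[0.009,0,0.062],[0.009,0,0.062]],"gripper":[1,1,1,1,1,1,1,1,1]}'; python3 - <<'E'
from h import *
to(.5742,-.0805,.056,1.633)
cm=imaging.camera_model("wrist")
p,d=imaging.snapshot("wrist"); cv2.imwrite("pics/w3.png",p[:,:,::-1])
E
```

```text
t: 17.73
tool_pos: [0.5736, -0.0794, 0.2384]
tool_rot: [-3.139, -0.003, 1.633]
wrist_force: [-0.5, -0.2, -0.2]
width: 1.001
t 17.73 pos [ 0.5736 -0.0794  0.2384] rot [-3.139e+00 -3.000e-03  1.633e+00] w 1.001 F [-0.5 -0.2 -0.2]
linear cm [-0.17  0.09 18.24] dr [-0.002 -0.003  0.   ]
```

View pics/w3.png

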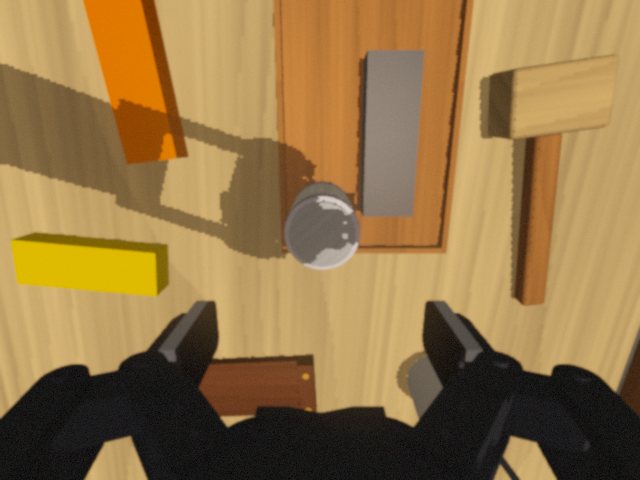

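The tin's lid at (322,232) is centred between the jaws. I'll go down and grip.

```bash
python3 -m jog '{"linear":[[-0.15,0.1,3],[-0.15,0.1,7],[-0.15,0.1,11],[-0.15,0.1,14],[-0.15,0.1,16],[-0.15,0.1,17.3],[-0.15,0.1,18],[-0.15,0.1,18.2],[-0.15,0.1,18.2],[-0.15,0.1,18.2]],"dr":[[0,0,0],[0,0,0],[0,0,0],[0,0,0],[0,0,0],[0,0,0],[0,0,0],[0,0,0],[0,0,0],[0,0,0]],"gripper":[1,1,1,1,1,1,1,1,1,1]}'; python3 - <<'E'
from h import *
to(.5742,-.0805,.057,1.633)
E
```

```text
t: 19.02
tool_pos: [0.575, -0.0801, 0.0575]
tool_rot: [-3.141, -0.002, 1.634]
wrist_force: [0.2, -0.1, 1.0]
width: 1.001
t 19.02 pos [ 0.575  -0.0801  0.0575] rot [-3.141e+00 -2.000e-03  1.634e+00] w 1.001 F [ 0.2 -0.1  1. ]
linear cm [-0.04 -0.08  0.05] dr [-0.    -0.002  0.001]
```

```bash
python3 -m jog '{"linear":[[0,-0.05,0],[0,-0.05,0],[0,-0.05,0],[0,-0.05,0],[0,-0.05,0],[0,-0.05,0]],"dr":[[0,0,0],[0,0,0],[0,0,0],[0,0,0],[0,0,0],[0,0,0]],"gripper":[0.75,0.6,0.4,0.2,0.2,0.2]}' 60; python3 - <<'E'
from h import *
to(.565,.2995,.24,1.633)
E
```

```text
t: 19.77
tool_pos: [0.575, -0.0804, 0.0584]
tool_rot: [3.141, -0.002, 1.634]
wrist_force: [-2.0, -0.2, 6.3]
width: 0.712
t 19.77 pos [ 0.575  -0.0804  0.0584] rot [ 3.141e+00 -2.000e-03  1.634e+00] w 0.712 F [-2.  -0.2  6.3]
linear cm [ 38.01   1.4  -18.1 ] dr [ 0.001 -0.002  0.001]
```

```bash
python3 -m jog '{"linear":[[0,0,-1],[0,0,-4],[0,0,-9],[0,0,-14],[2,0,-18],[8,0.3,-18],[14,0.5,-18],[20,0.7,-18],[26,1,-18],[32,1.2,-18]],"dr":[[0,0,0],[0,0,0],[0,0,0],[0,0,0],[0,0,0],[0,0,0],[0,0,0],[0,0,0],[0,0,0],[0,0,0]],"gripper":[0.2,0.2,0.2,0.2,0.2,0.2,0.2,0.2,0.2,0.2]}'; python3 - <<'E'
from h import *
to(.565,.2995,.056,1.633)
E
```

```text
t: 21.02
tool_pos: [0.5654, 0.2411, 0.2372]
tool_rot: [-3.14, -0.001, 1.634]
wrist_force: [1.3, -1.0, -4.9]
width: 0.711
t 21.02 pos [0.5654 0.2411 0.2372] rot [-3.140e+00 -1.000e-03  1.634e+00] w 0.711 F [ 1.3 -1.  -4.9]
linear cm [ 5.81  0.36 18.12] dr [-0.002 -0.001  0.001]
```

```bash
python3 -m jog '{"linear":[[4.5,0.3,0],[5.8,0.35,3],[5.8,0.35,8],[5.8,0.35,12.5],[5.8,0.35,15.5],[5.8,0.35,17],[5.8,0.35,17.7],[5.8,0.35,18],[5.8,0.35,18],[5.8,0.35,18]],"dr":[[0,0,0],[0,0,0],[0,0,0],[0,0,0],[0,0,0],[0,0,0],[0,0,0],[0,0,0],[0,0,0],[0,0,0]],"gripper":[0.2,0.2,0.2,0.2,0.2,0.2,0.2,0.2,0.2,0.2]}'; python3 - <<'E'
from h import *
to(.565,.2995,.0554,1.633)
p,d=imaging.snapshot("scene"); cv2.imwrite("pics/s5.png",cv2.resize(p[100:280,320:500,::-1],None,fx=3.3,fy=3.3))
E
```

```text
t: 22.28
tool_pos: [0.5657, 0.2997, 0.0586]
tool_rot: [3.141, -0.002, 1.634]
wrist_force: [0.5, -0.0, -4.6]
width: 0.714
t 22.27 pos [0.5657 0.2997 0.0586] rot [ 3.141e+00 -2.000e-03  1.634e+00] w 0.714 F [ 0.5 -0.  -4.6]
linear cm [-0.02 -0.07  0.32] dr [ 0.    -0.002  0.001]
```

View pics/s5.png

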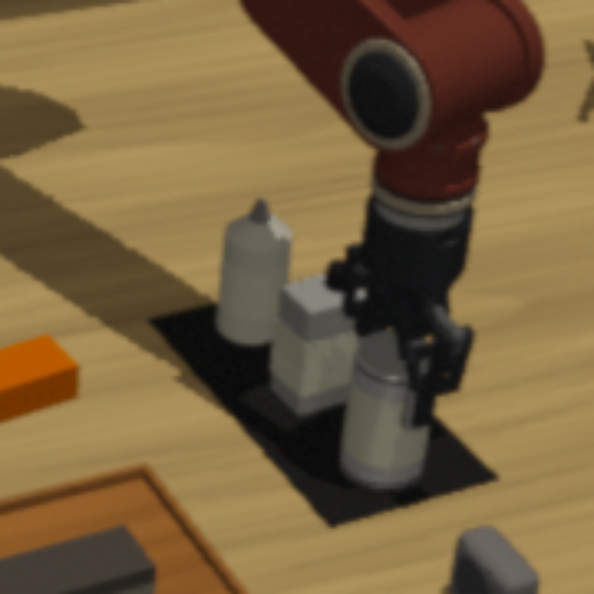

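Bottle (255,285) and can (315,345) stand on the mat; the tin (385,420) hovers just above it. I'll lower it the last few mm.

```bash
python3 -m jog '{"linear":[[0,0,0.1],[0,0,0.2],[0,0,0.3],[0,0,0.3],[0,0,0.3]],"dr":[[0,0,0],[0,0,0],[0,0,0],[0,0,0],[0,0,0]],"gripper":[0.2,0.2,0.2,0.2,0.2]}'
```

```text
t: 22.95
tool_pos: [0.5656, 0.2997, 0.0555]
tool_rot: [-3.141, -0.002, 1.634]
wrist_force: [-0.3, 0.1, -3.6]
width: 0.718
```

```bash
python3 -m jog '{"linear":[[0,0,0.05],[0,0,0.1],[0,0,0.1]],"dr":[[0,0,0],[0,0,0],[0,0,0]],"gripper":[0.2,0.2,0.2]}'
```

```text
t: 23.32
tool_pos: [0.5657, 0.2997, 0.0555]
tool_rot: [-3.141, -0.001, 1.634]
wrist_force: [-5.4, -2.7, 5.4]
width: 0.715
```

Contact. Release and rise, then go to the stone.

```bash
python3 -m jog '{"linear":[[0,0,0],[0,0,0],[0,0,0],[0,0,0],[0,0,-1],[0,0,-4],[0,0,-8],[0,0,-13],[0,0,-17],[0,0,-18]],"dr":[[0,0,0],[0,0,0],[0,0,0],[0,0,0],[0,0,0],[0,0,0],[0,0,0],[0,0,0],[0,0,0],[0,0,0]],"gripper":[0.78,0.85,0.9,0.9,0.9,0.9,0.9,0.9,0.9,0.9]}'; python3 - <<'E'
from h import *
to(.6349,-.0017,.22,1.643)
E
```

```text
t: 24.58
tool_pos: [0.5675, 0.3002, 0.2406]
tool_rot: [3.135, -0.004, 1.634]
wrist_force: [-0.2, -0.8, 1.2]
width: 0.904
t 24.57 pos [0.5675 0.3002 0.2406] rot [ 3.135 -0.004  1.634] w 0.904 F [-0.2 -0.8  1.2]
linear cm [-30.56   4.81   1.98] dr [ 0.007 -0.004 -0.009]
```

```bash
python3 -m jog '{"linear":[[-4,0.6,0],[-10,1.6,0],[-16,2.5,0],[-22,3.5,0],[-27,4.3,0.5],[-30.5,4.8,0],[-30.5,4.8,0],[-30.5,4.8,0]],"dr":[[0,0,0],[0,0,0],[0,0,0],[0.007,-0.004,-0.009],[0.007,-0.004,-0.009],[0.007,-0.004,-0.009],[0.007,-0.004,-0.009],[0.007,-0.004,-0.009]],"gripper":[0.9,0.9,0.9,0.9,0.9,0.9,0.9,0.9]}'; python3 - <<'E'
from h import *
import pickle
to(.6349,-.0017,.010,1.643)
cm=imaging.camera_model("wrist")
p,d=imaging.snapshot("wrist"); cv2.imwrite("pics/w4.png",p[:,:,::-1]);pickle.dump(cm,open("pics/w4.pkl","wb"))
cv2.imwrite("pics/c4.png",cv2.resize(p[80:320,250:470,::-1],None,fx=2.5,fy=2.5,interpolation=cv2.INTER_CUBIC))
E
```

```text
t: 25.58
tool_pos: [0.6341, -0.0007, 0.2387]
tool_rot: [-3.14, -0.001, 1.643]
wrist_force: [-0.6, 0.9, 0.5]
width: 0.899
t 25.57 pos [ 0.6341 -0.0007  0.2387] rot [-3.140e+00 -1.000e-03  1.643e+00] w 0.899 F [-0.6  0.9  0.5]
linear cm [-0.11  0.11 22.87] dr [-0.002 -0.001  0.   ]
```

View pics/c4.png

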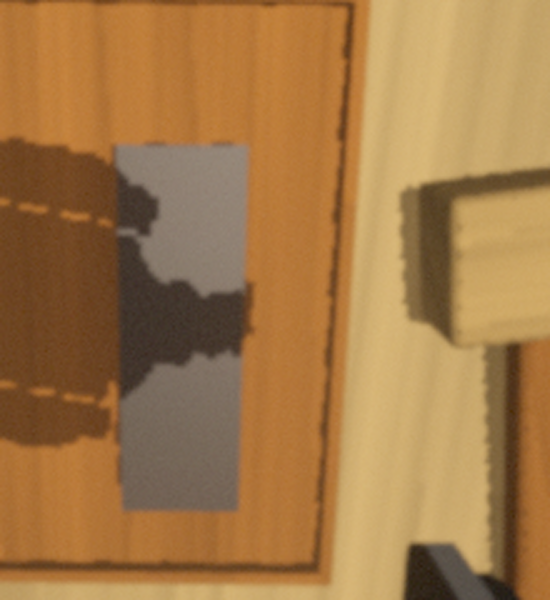

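```bash
python3 - <<'E'
from h import *
import pickle
cm=pickle.load(open("pics/w4.pkl","rb"))
P=np.array([ray(cm,(x+.5)/2.5-.5+250,(y+.5)/2.5-.5+80,.038)[:2] for x,y in [(116,146),(247.5,145),(122,511),(237.5,510)]])
TL,TR,BL,BR=P;e=(TR-TL+BR-BL)/2;g=(TL-BL+TR-BR)/2
print(P.mean(0),np.linalg.norm(e),np.arctan2(e[1],e[0]),np.linalg.norm(g),np.arctan2(-g[0],g[1]))
E
```

```text
[ 0.63534009 -0.00187942] 0.049302999257629605 0.0809246219665663 0.148759217750084 0.06836453692600766
```

The stone lies at (.635,-.002), yaw .07, with about 35 mm free on its right. I'll go down with the jaws partly open.

```bash
python3 -m jog '{"linear":[[-0.1,0.1,4],[-0.1,0.1,9],[-0.1,0.1,14],[-0.1,0.1,17.5],[-0.1,0.1,19.5],[-0.1,0.1,21],[-0.1,0.1,22],[-0.1,0.1,22.5],[-0.1,0.1,22.5],[-0.1,0.1,22.5]],"dr":[[0,0,0],[0,0,0],[0,0,0],[0,0,0],[0,0,0],[0,0,0],[0,0,0],[0,0,0],[0,0,0],[0,0,0]],"gripper":[0.85,0.85,0.85,0.85,0.85,0.85,0.85,0.85,0.85,0.85]}'; python3 - <<'E'
from h import *
to(.6352,-.0018,.012,1.643)
p,d=imaging.snapshot("scene"); cv2.imwrite("pics/s6.png",cv2.resize(p[180:340,220:480,::-1],None,fx=3,fy=3))
E
```

```text
t: 26.88
tool_pos: [0.6355, -0.0013, 0.0148]
tool_rot: [3.142, -0.0, 1.644]
wrist_force: [-0.1, -0.6, -0.1]
width: 0.849
t 26.88 pos [ 0.6355 -0.0013  0.0148] rot [ 3.142 -0.     1.644] w 0.849 F [-0.1 -0.6 -0.1]
linear cm [-0.05 -0.04  0.28] dr [ 0.    -0.     0.001]
```

View pics/s6.png

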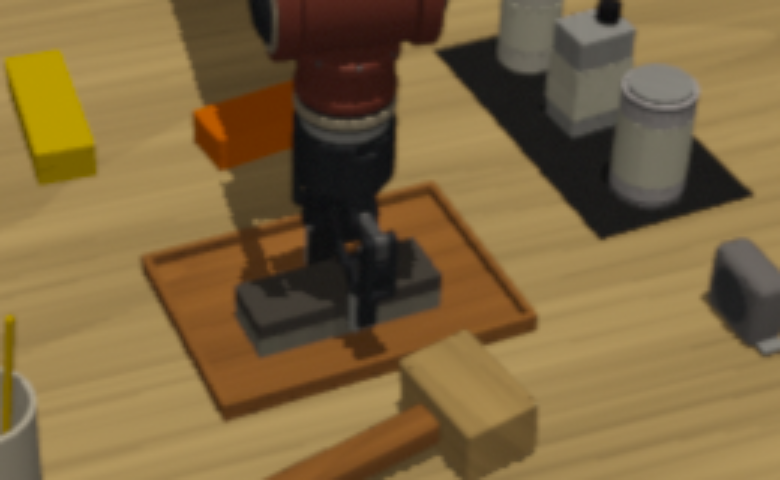

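The containers stand on the mat, and the fingers straddle the middle of the stone (crop 345,290). I'll close them.

```bash
python3 -m jog '{"linear":[[-0.05,-0.04,0.2],[-0.05,-0.04,0.3],[-0.05,-0.04,0.3],[-0.05,-0.04,0.3],[-0.05,-0.04,0.3],[-0.05,-0.04,0.3],[-0.05,-0.04,0.3]],"dr":[[0,0,0],[0,0,0],[0,0,0],[0,0,0],[0,0,0],[0,0,0],[0,0,0]],"gripper":[0.7,0.5,0.3,0.2,0.2,0.2,0.2]}' 80; python3 - <<'E'
from h import *
to(.6352,-.0018,.2,1.643)
E
```

```text
t: 27.8
tool_pos: [0.6361, -0.002, 0.0129]
tool_rot: [3.14, 0.0, 1.644]
wrist_force: [0.5, -0.0, 4.1]
width: 0.567
t 27.80 pos [ 0.6361 -0.002   0.0129] rot [3.14  0.    1.644] w 0.567 F [ 0.5 -0.   4.1]
linear cm [  0.02  -0.05 -18.71] dr [0.002 0.    0.001]
```

```bash
python3 -m jog '{"linear":[[0,0,-0.6],[0,0,-2],[0,0,-5],[0,0,-10],[0,0,-15],[0,0,-20],[0,0,-24],[0,0,-25],[0,0,-25]],"dr":[[0,0,0],[0,0,0],[0,0,0],[0,0,0],[0,0,0],[0,0,0],[0,0,0],[0,0,0],[0,0,0]],"gripper":[0.2,0.2,0.2,0.2,0.2,0.2,0.2,0.2,0.2]}'; python3 - <<'E'
from h import *
to(.475,-.42,.26,1.643)
E
```

```text
t: 28.92
tool_pos: [0.6352, -0.0018, 0.2622]
tool_rot: [3.14, 0.0, 1.644]
wrist_force: [-0.1, 0.4, -3.8]
width: 0.568
t 28.93 pos [ 0.6352 -0.0018  0.2622] rot [3.14  0.    1.644] w 0.568 F [-0.1  0.4 -3.8]
linear cm [-40.54 -19.03   0.2 ] dr [0.001 0.    0.001]
```

```bash
python3 -m jog '{"linear":[[-4,-1.9,0],[-9,-4.2,0],[-14,-6.6,0],[-19,-9,0],[-24,-11.3,0],[-29,-13.6,0],[-34,-16,0],[-38.5,-18,0],[-40.5,-19,0],[-40.5,-19,0]],"dr":[[0,0,0],[0,0,0],[0,0,0],[0,0,0],[0,0,0],[0,0,0],[0,0,0],[0,0,0],[0,0,0],[0,0,0]],"gripper":[0.2,0.2,0.2,0.2,0.2,0.2,0.2,0.2,0.2,0.2]}'; python3 - <<'E'
from h import *
import pickle
to(.4755,-.317,.06,.109)
cm=imaging.camera_model("wrist")
p,d=imaging.snapshot("wrist"); cv2.imwrite("pics/w5.png",p[:,:,::-1]);pickle.dump(cm,open("pics/w5.pkl","wb"))
E
```

```text
t: 30.18
tool_pos: [0.4739, -0.4199, 0.259]
tool_rot: [-3.14, -0.004, 1.642]
wrist_force: [0.4, 0.7, -4.4]
width: 0.566
t 30.18 pos [ 0.4739 -0.4199  0.259 ] rot [-3.14  -0.004  1.642] w 0.566 F [ 0.4  0.7 -4.4]
linear cm [10.17  0.91 19.94] dr [-0.004 -0.002  1.533]
```

View pics/w5.png

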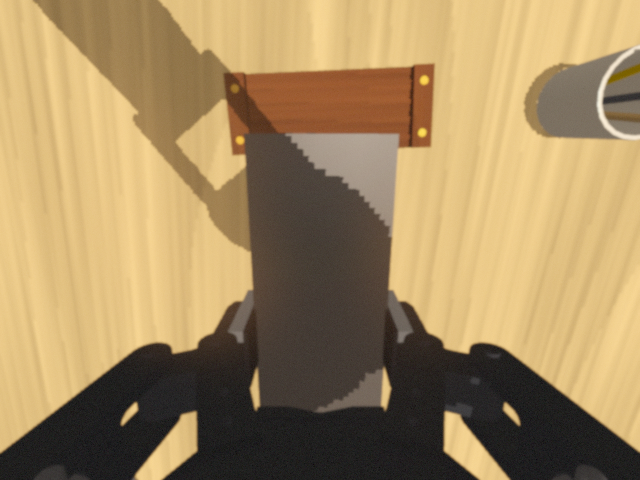

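```bash
python3 - <<'E'
from h import *
import pickle
cm=pickle.load(open("pics/w5.pkl","rb"))
a=cv2.imread("pics/w5.png")
cv2.imwrite("pics/c5.png",cv2.resize(a[55:160,215:445],None,fx=3.4,fy=3.4,interpolation=cv2.INTER_CUBIC))
P=np.array([ray(cm,x,y,.022)[:2] for x,y in [(235,89),(424,80),(240,141),(422,132)]])
TL,TR,BL,BR=P;e=(TR-TL+BR-BL)/2;g=(TL-BL+TR-BR)/2
print(P.mean(0),np.linalg.norm(e),np.arctan2(e[1],e[0]),np.linalg.norm(g),np.arctan2(-g[0],g[1]))
Z=.259+.0251
Q=np.array([ray(cm,x,y,Z)[:2] for x,y in [(246.5,134.5),(398,133.5)]]);print(Q,np.linalg.norm(Q[0]-Q[1]))
m=Q.mean(0);d=np.array([np.cos(1.642),np.sin(1.642)]);print("centre",m-d*.075,"rel along",(m-d*.075-[.4739,-.4199])@d)
E
```

```text
[ 0.4761651  -0.31925568] 0.189350764304069 0.11624824337565368 0.049853652244998166 0.10939090426191961
[[ 0.44490906 -0.3475233 ]
 [ 0.49316935 -0.34379734]] 0.04840391413470681
centre [ 0.47437497 -0.42047028] rel along -0.0006026233427934806
```

View pics/c5.png

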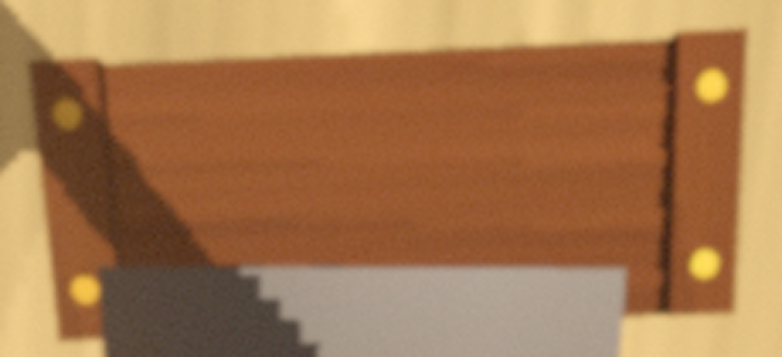

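The screws at (234,88), (424,80), (240,140) and (422,132) put the holder at (.476,-.3185), yaw .111. The stone's far edge at row 134 shows it centred in the jaws within 1 mm. I'll turn and move over the holder.

```bash
python3 -m jog '{"linear":[[1,0,0],[2,0.2,0],[3,0.3,0],[4,0.4,0],[5.5,0.5,2],[7,0.6,4],[8.5,0.8,6],[9.5,0.9,8],[10.1,0.9,10],[10.1,0.9,10]],"dr":[[0,0,0.17],[0,0,0.34],[0,0,0.51],[0,0,0.68],[0,0,0.85],[0,0,1.02],[0,0,1.19],[0,0,1.36],[0,0,1.52],[0,0,1.53]],"gripper":[0.2,0.2,0.2,0.2,0.2,0.2,0.2,0.2,0.2,0.2]}'; python3 - <<'E'
from h import *
to(.4765,-.3183,.04,.111)
E
```

```text
t: 31.48
tool_pos: [0.4754, -0.3141, 0.1571]
tool_rot: [-3.133, 0.004, 0.117]
wrist_force: [-0.1, 0.2, -4.1]
width: 0.568
t 31.48 pos [ 0.4754 -0.3141  0.1571] rot [-3.133  0.004  0.117] w 0.568 F [-0.1  0.2 -4.1]
linear cm [ 0.11  0.53 11.7 ] dr [-0.008  0.004  0.006]
```

```bash
python3 -m jog '{"linear":[[0.1,0.5,2],[0.1,0.5,5],[0.1,0.5,8],[0.1,0.5,10],[0.1,0.5,11.2],[0.1,0.5,11.5],[0.1,0.5,11.5],[0.1,0.5,11.5]],"dr":[[-0.008,0.004,0.006],[-0.008,0.004,0.006],[-0.008,0.004,0.006],[-0.008,0.004,0.006],[-0.008,0.004,0.006],[-0.008,0.004,0.006],[-0.008,0.004,0.006],[-0.008,0.004,0.006]],"gripper":[0.2,0.2,0.2,0.2,0.2,0.2,0.2,0.2]}'; python3 - <<'E'
from h import *
to(.4765,-.3183,.020,.111)
p,d=imaging.snapshot("top"); cv2.imwrite("pics/t7.png",cv2.resize(p[220:350,400:500,::-1],None,fx=4.5,fy=4.5,interpolation=cv2.INTER_CUBIC))
E
```

```text
t: 32.48
tool_pos: [0.4772, -0.3187, 0.0433]
tool_rot: [3.14, -0.002, 0.111]
wrist_force: [-0.3, -0.7, -3.8]
width: 0.567
t 32.48 pos [ 0.4772 -0.3187  0.0433] rot [ 3.14e+00 -2.00e-03  1.11e-01] w 0.567 F [-0.3 -0.7 -3.8]
linear cm [-0.06 -0.05  2.33] dr [ 0.001 -0.002  0.   ]
```

View pics/t7.png

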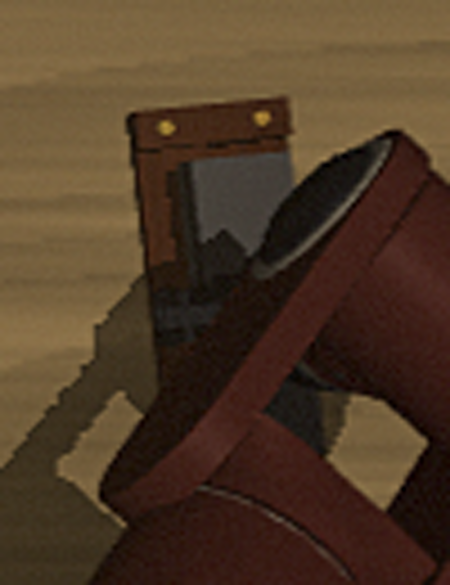

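The arm hides most of the holder. The stone's visible end (crop 190–290, y 160), corrected for its height, is centred across the board. I'll lower it.

```bash
python3 -m jog '{"linear":[[-0.06,-0.05,0.8],[-0.06,-0.05,1.4],[-0.06,-0.05,1.9],[-0.06,-0.05,2.2],[-0.06,-0.05,2.3],[-0.06,-0.05,2.3]],"dr":[[0,-0.002,0],[0,-0.002,0],[0,-0.002,0],[0,-0.002,0],[0,-0.002,0],[0,-0.002,0]],"gripper":[0.2,0.2,0.2,0.2,0.2,0.2]}'; python3 - <<'E'
from h import *
to(.4765,-.3183,.019,.111)
p,d=imaging.snapshot("scene"); cv2.imwrite("pics/s8.png",cv2.resize(p[200:330,110:270,::-1],None,fx=4.5,fy=4.5,interpolation=cv2.INTER_CUBIC))
E
```

```text
t: 33.28
tool_pos: [0.4765, -0.3183, 0.0202]
tool_rot: [3.14, 0.001, 0.111]
wrist_force: [-0.1, 1.1, -3.7]
width: 0.566
t 33.27 pos [ 0.4765 -0.3183  0.0202] rot [3.14e+00 1.00e-03 1.11e-01] w 0.566 F [-0.1  1.1 -3.7]
linear cm [0.   0.   0.12] dr [0.001 0.001 0.   ]
```

View pics/s8.png

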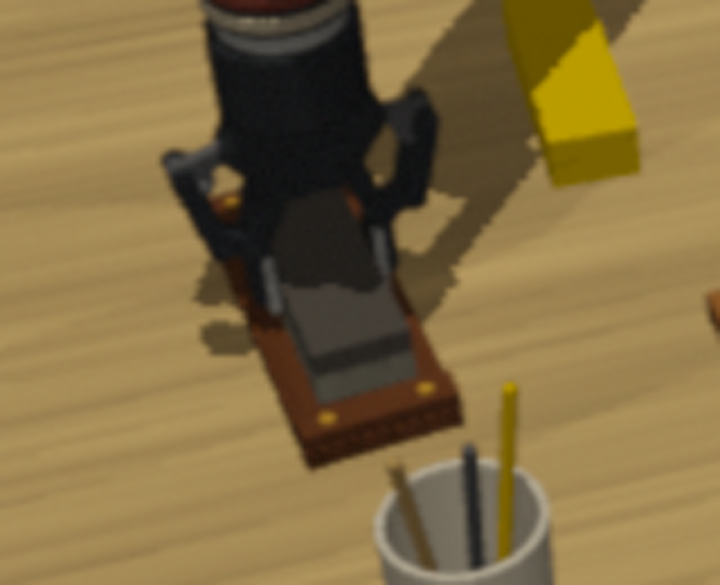

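The stone (crop 345,340) sits between the cleats just above the board. The yellow block is untouched. I'll lower the last bit.

```bash
python3 -m jog '{"linear":[[0,0,0.1],[0,0,0.15],[0,0,0.2]],"dr":[[0,0,0],[0,0,0],[0,0,0]],"gripper":[0.2,0.2,0.2]}'
```

```text
t: 33.7
tool_pos: [0.4766, -0.3184, 0.0189]
tool_rot: [3.14, 0.0, 0.111]
wrist_force: [-1.3, 2.1, 1.1]
width: 0.572
```

Touching. One more half millimetre, then release and rise.

```bash
python3 -m jog '{"linear":[[0,0,0.03],[0,0,0.03],[0,0,0.0],[0,0,0],[0,0,0],[0,0,-1],[0,0,-3],[0,0,-7],[0,0,-12],[0,0,-17]],"dr":[[0,0,0],[0,0,0],[0,0,0],[0,0,0],[0,0,0],[0,0,0],[0,0,0],[0,0,0],[0,0,0],[0,0,0]],"gripper":[0.2,0.2,0.65,0.75,0.8,0.8,0.8,0.8,0.8,0.8]}'; python3 - <<'E'
from h import *
to(.48,-.23,.30,.111)
E
```

```text
t: 34.95
tool_pos: [0.4768, -0.3182, 0.1923]
tool_rot: [3.139, -0.001, 0.111]
wrist_force: [0.5, -0.8, 0.1]
width: 0.799
t 34.95 pos [ 0.4768 -0.3182  0.1923] rot [ 3.139e+00 -1.000e-03  1.110e-01] w 0.799 F [ 0.5 -0.8  0.1]
linear cm [  1.31  -8.7  -10.8 ] dr [ 0.003 -0.001  0.   ]
```

```bash
python3 -m jog '{"linear":[[0,0,-4],[0,0,-8],[0,0,-8],[0,0,-8]],"dr":[[0,0,0],[0,0,0],[0,0,0],[0,0,0]],"gripper":[1,1,1,1]}'; python3 - <<'E'
from h import *
import pickle
cm=imaging.camera_model("wrist")
p,d=imaging.snapshot("wrist"); cv2.imwrite("pics/w6.png",p[:,:,::-1]);pickle.dump(cm,open("pics/w6.pkl","wb"))
cv2.imwrite("pics/c6.png",cv2.resize(p[60:310,240:400,::-1],None,fx=2.4*1,fy=2.4,interpolation=cv2.INTER_CUBIC))
E
```

```text
t: 35.45
tool_pos: [0.4766, -0.3178, 0.2728]
tool_rot: [3.138, -0.001, 0.111]
wrist_force: [-0.4, -0.4, -0.9]
width: 0.999
```

View pics/c6.png

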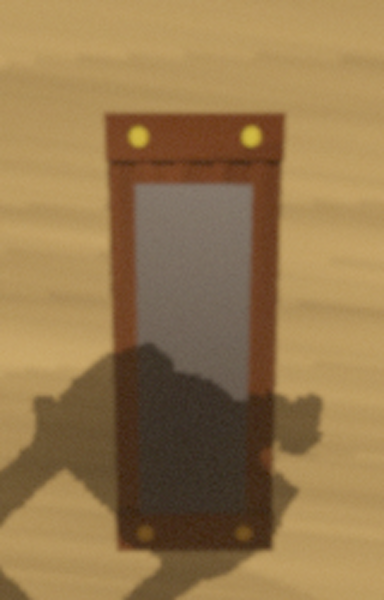

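```bash
python3 - <<'E'
from h import *
import pickle
cm=pickle.load(open("pics/w6.pkl","rb"))
def m(pts,z):
    P=np.array([ray(cm,(x+.5)/2.4-.5+240,(y+.5)/2.4-.5+60,z)[:2] for x,y in pts])
    TL,TR,BL,BR=P;g=(TL-BL+TR-BR)/2;print(P.mean(0),np.linalg.norm(g),np.linalg.norm(TR-TL),np.linalg.norm(BR-BL),np.arctan2(g[1],g[0]));return P.mean(0)
h=m([(138,137),(251,136),(146,533),(244,533)],.022);s=m([(134,184),(253,183),(138,514),(247,514)],.044)
d=s-h;a=.111;print("along",d@[np.cos(a),np.sin(a)],"across",d@[-np.sin(a),np.cos(a)])
to(.356,.286,.26,1.633)
E
```

```text
[ 0.47586461 -0.31883288] 0.18946676945501184 0.04998034319995584 0.0496634810675235 0.11297353285592221
[ 0.47534713 -0.31796566] 0.15029997902030734 0.050441533286842456 0.051776136915404704 0.10814384595333212
along -0.000418227496819736 across 0.0009191973719963533
t 35.50 pos [ 0.4762 -0.3176  0.2715] rot [ 3.14  -0.     0.111] w 1.004 F [ 0.4 -0.3 -1.1]
linear cm [ -5.25 -61.32   1.03] dr [ 2.000e-03  1.000e-03 -1.522e+00]
```

The stone measures centred in the holder within 1 mm, with about 0.005 rad of yaw error. Now I'll return the containers, tin first.

```bash
python3 - <<'E'
from h import *
to(.5657,.2997,.25,1.633)
E
python3 -m jog '{"linear":[[0,-5,0],[1,-10,0],[2,-16,0],[4,-22,0],[6,-28,0],[8,-34,0],[10,-40,0],[12,-46,0],[14,-52,0],[15,-57,0]],"dr":[[0,0,0],[0,0,-0.17],[0,0,-0.34],[0,0,-0.51],[0,0,-0.68],[0,0,-0.85],[0,0,-1.02],[0,0,-1.19],[0,0,-1.36],[0,0,-1.5]],"gripper":[1,1,1,1,1,1,1,1,1,1]}'; python3 - <<'E'
from h import *
to(.5657,.2997,.25,1.633)
E
```

```text
t 35.50 pos [ 0.4762 -0.3176  0.2715] rot [ 3.14  -0.     0.111] w 1.004 F [ 0.4 -0.3 -1.1]
linear cm [ 15.74 -60.36   2.03] dr [ 2.000e-03  1.000e-03 -1.522e+00]
t: 36.75
tool_pos: [0.5614, 0.2675, 0.2681]
tool_rot: [-3.139, 0.003, 1.616]
wrist_force: [0.9, -0.1, 0.4]
width: 1.001
t 36.75 pos [0.5614 0.2675 0.2681] rot [-3.139e+00  3.000e-03  1.616e+00] w 1.001 F [ 0.9 -0.1  0.4]
linear cm [3.2  0.58 1.8 ] dr [-0.003  0.003 -0.017]
```

```bash
python3 -m jog '{"linear":[[2.5,0.5,1],[3.2,0.6,1.8],[3.2,0.6,1.8],[3.2,0.6,1.8]],"dr":[[0,0,-0.01],[-0.003,0.003,-0.017],[-0.003,0.003,-0.017],[-0.003,0.003,-0.017]],"gripper":[1,1,1,1]}'; python3 - <<'E'
from h import *
import pickle
to(.5657,.2997,.0555,1.633)
cm=imaging.camera_model("wrist")
p,d=imaging.snapshot("wrist"); cv2.imwrite("pics/w7.png",p[:,:,::-1]);pickle.dump(cm,open("pics/w7.pkl","wb"))
E
```

```text
t: 37.25
tool_pos: [0.566, 0.2985, 0.25]
tool_rot: [-3.141, 0.0, 1.632]
wrist_force: [-0.1, 0.7, 0.5]
width: 0.998
t 37.25 pos [0.566  0.2985 0.25  ] rot [-3.141  0.     1.632] w 0.998 F [-0.1  0.7  0.5]
linear cm [ 0.13 -0.02 19.45] dr [-0.     0.    -0.001]
```

View pics/w7.png

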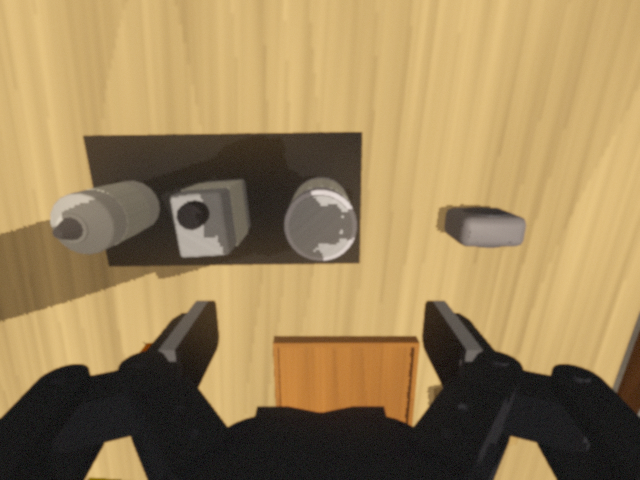

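All three stand on the mat: bottle (105,215), can (210,218), tin (320,225), with the tin centred under the jaws. I'll go down.

```bash
python3 -m jog '{"linear":[[0.1,0,4],[0.1,0,9],[0.1,0,13],[0.1,0,16],[0.1,0,18],[0.1,0,19],[0.1,0,19.3],[0.1,0,19.4],[0.1,0,19.4],[0.1,0,19.4]],"dr":[[0,0,0],[0,0,0],[0,0,0],[0,0,0],[0,0,0],[0,0,0],[0,0,0],[0,0,0],[0,0,0],[0,0,0]],"gripper":[1,1,1,1,1,1,1,1,1,1]}'; python3 - <<'E'
from h import *
to(.5657,.2997,.0555,1.633)
E
```

```text
t: 38.55
tool_pos: [0.5666, 0.2998, 0.0572]
tool_rot: [3.14, -0.0, 1.632]
wrist_force: [0.2, -0.7, -0.1]
width: 0.999
t 38.55 pos [0.5666 0.2998 0.0572] rot [ 3.14  -0.     1.632] w 0.999 F [ 0.2 -0.7 -0.1]
linear cm [ 0.   -0.09  0.17] dr [ 0.002 -0.    -0.001]
```

```bash
python3 -m jog '{"linear":[[0,-0.1,0.15],[0,-0.1,0.15],[0,-0.1,0.15],[0,-0.1,0.15],[0,-0.1,0.15],[0,-0.1,0.15]],"dr":[[0,0,0],[0,0,0],[0,0,0],[0,0,0],[0,0,0],[0,0,0]],"gripper":[0.75,0.6,0.4,0.2,0.2,0.2]}' 60; python3 - <<'E'
from h import *
to(.575,-.0804,.245,1.634)
E
```

```text
t: 39.3
tool_pos: [0.5661, 0.2998, 0.0562]
tool_rot: [3.139, -0.001, 1.632]
wrist_force: [0.7, 1.1, 2.7]
width: 0.713
t 39.30 pos [0.5661 0.2998 0.0562] rot [ 3.139e+00 -1.000e-03  1.632e+00] w 0.713 F [0.7 1.1 2.7]
linear cm [-38.    -1.38 -18.91] dr [ 0.003 -0.001 -0.002]
```

```bash
python3 -m jog '{"linear":[[0,0,-1],[0,0,-4],[0,0,-9],[0,0,-14],[-2,0,-18],[-8,-0.3,-18],[-14,-0.5,-18],[-20,-0.7,-18],[-26,-1,-18],[-32,-1.2,-18]],"dr":[[0,0,0],[0,0,0],[0,0,0],[0,0,0],[0,0,0],[0,0,0],[0,0,0],[0,0,0],[0,0,0],[0,0,0]],"gripper":[0.2,0.2,0.2,0.2,0.2,0.2,0.2,0.2,0.2,0.2]}'; python3 - <<'E'
from h import *
to(.575,-.0804,.0595,1.634)
E
```

```text
t: 40.55
tool_pos: [0.5715, -0.022, 0.2342]
tool_rot: [-3.141, -0.001, 1.632]
wrist_force: [0.9, 0.5, -4.9]
width: 0.71
t 40.55 pos [ 0.5715 -0.022   0.2342] rot [-3.141e+00 -1.000e-03  1.632e+00] w 0.710 F [ 0.9  0.5 -4.9]
linear cm [-5.870e+00  1.000e-02  1.747e+01] dr [-0.001 -0.001 -0.002]
```

```bash
python3 -m jog '{"linear":[[-4.5,0,0],[-5.9,0,3],[-5.9,0,8],[-5.9,0,12],[-5.9,0,15],[-5.9,0,16.5],[-5.9,0,17.2],[-5.9,0,17.4],[-5.9,0,17.4],[-5.9,0,17.4]],"dr":[[0,0,0],[0,0,0],[0,0,0],[0,0,0],[0,0,0],[0,0,0],[0,0,0],[0,0,0],[0,0,0],[0,0,0]],"gripper":[0.2,0.2,0.2,0.2,0.2,0.2,0.2,0.2,0.2,0.2]}'; python3 - <<'E'
from h import *
to(.575,-.0804,.059,1.634)
E
```

```text
t: 41.8
tool_pos: [0.5758, -0.0808, 0.0614]
tool_rot: [3.14, -0.001, 1.632]
wrist_force: [-0.2, -0.7, -4.8]
width: 0.714
t 41.80 pos [ 0.5758 -0.0808  0.0614] rot [ 3.140e+00 -1.000e-03  1.632e+00] w 0.714 F [-0.2 -0.7 -4.8]
linear cm [ 0.05 -0.08  0.24] dr [ 0.001 -0.001 -0.002]
```

```bash
python3 -m jog '{"linear":[[0,-0.1,0],[0,-0.1,0.1],[0,-0.1,0.2],[0,-0.1,0.3],[0,-0.1,0.3]],"dr":[[0,0,0],[0,0,0],[0,0,0],[0,0,0],[0,0,0]],"gripper":[0.2,0.2,0.2,0.2,0.2]}'; python3 - <<'E'
from h import *
to(.575,-.0804,.059,1.634)
E
```

```text
t: 42.42
tool_pos: [0.5749, -0.0809, 0.0592]
tool_rot: [3.141, -0.001, 1.632]
wrist_force: [-3.2, 0.3, 2.3]
width: 0.714
t 42.42 pos [ 0.5749 -0.0809  0.0592] rot [ 3.141e+00 -1.000e-03  1.632e+00] w 0.714 F [-3.2  0.3  2.3]
linear cm [0.05 0.02 0.02] dr [ 0.001 -0.001 -0.002]
```

In contact at the right height. Release and rise; the can is next.

```bash
python3 -m jog '{"linear":[[0,0,0.03],[0,0,0],[0,0,0],[0,0,0],[0,0,-1],[0,0,-4],[0,0,-8],[0,0,-13],[0,0,-17],[0,0,-18]],"dr":[[0,0,0],[0,0,0],[0,0,0],[0,0,0],[0,0,0],[0,0,0],[0,0,0],[0,0,0],[0,0,0],[0,0,0]],"gripper":[0.2,0.8,0.9,0.95,0.95,0.95,1,1,1,1]}'; python3 - <<'E'
from h import *
to(.4617,.2934,.24,1.695)
E
```

```text
t: 43.68
tool_pos: [0.5765, -0.0815, 0.244]
tool_rot: [3.134, 0.002, 1.632]
wrist_force: [-0.0, -1.3, 0.0]
width: 0.998
t 43.67 pos [ 0.5765 -0.0815  0.244 ] rot [3.134e+00 2.000e-03 1.632e+00] w 0.998 F [-0.  -1.3  0. ]
linear cm [38.13 -9.16  0.27] dr [ 0.008  0.002 -0.063]
```

```bash
python3 -m jog '{"linear":[[4,-1,0],[10,-2.4,0],[16,-3.8,0],[22,-5.3,0],[28,-6.7,0],[34,-8.2,0],[38.1,-9.1,0.2],[38.1,-9.1,0.2],[38.1,-9.1,0.2]],"dr":[[0,0,0],[0,0,0],[0,0,0],[0.008,0,-0.02],[0.008,0.002,-0.05],[0.008,0.002,-0.063],[0.008,0.002,-0.063],[0.008,0.002,-0.063],[0.008,0.002,-0.063]],"gripper":[1,1,1,1,1,1,0.9,0.9,0.9]}'; python3 - <<'E'
from h import *
to(.4617,.2934,.057,1.695)
p,d=imaging.snapshot("wrist"); cv2.imwrite("pics/w8.png",p[:,:,::-1])
E
```

```text
t: 44.8
tool_pos: [0.462, 0.2926, 0.2397]
tool_rot: [-3.14, 0.001, 1.695]
wrist_force: [0.7, -0.3, 0.0]
width: 0.898
t 44.80 pos [0.462  0.2926 0.2397] rot [-3.140e+00  1.000e-03  1.695e+00] w 0.898 F [ 0.7 -0.3  0. ]
linear cm [ 0.1   0.   18.27] dr [-0.002  0.001  0.   ]
```

View pics/w8.png

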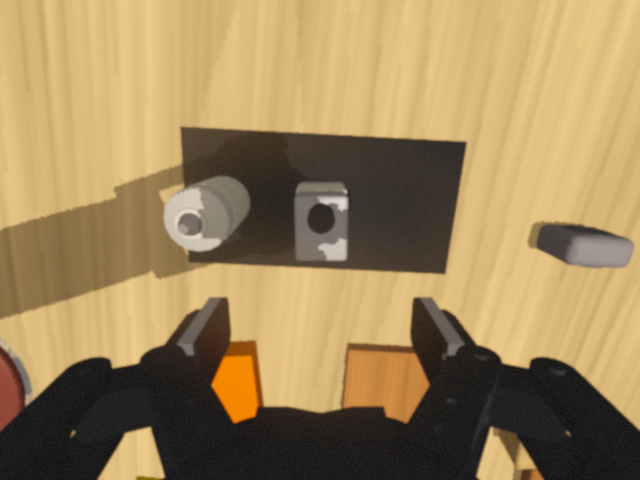

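The can (321,225) is square and centred. I'll go down.

```bash
python3 -m jog '{"linear":[[0.1,0,4],[0.1,0,9],[0.1,0,13],[0.1,0,15.5],[0.1,0,17],[0.1,0,18],[0.1,0,18.2],[0.1,0,18.3],[0.1,0,18.3],[0.1,0,18.3]],"dr":[[0,0,0],[0,0,0],[0,0,0],[0,0,0],[0,0,0],[0,0,0],[0,0,0],[0,0,0],[0,0,0],[0,0,0]],"gripper":[0.9,0.9,0.9,0.9,0.9,0.9,0.9,0.9,0.9,0.9]}'; python3 - <<'E'
from h import *
to(.4617,.2934,.057,1.695)
E
```

```text
t: 46.1
tool_pos: [0.4624, 0.2933, 0.0576]
tool_rot: [3.142, 0.0, 1.694]
wrist_force: [0.0, -0.7, -0.7]
width: 0.9
t 46.10 pos [0.4624 0.2933 0.0576] rot [3.142 0.    1.694] w 0.900 F [ 0.  -0.7 -0.7]
linear cm [ 0.02 -0.07  0.06] dr [ 0.     0.    -0.001]
```

```bash
python3 -m jog '{"linear":[[0,-0.05,0],[0,-0.05,0],[0,-0.05,0],[0,-0.05,0],[0,-0.05,0],[0,-0.05,0],[0,-0.05,0]],"dr":[[0,0,0],[0,0,0],[0,0,0],[0,0,0],[0,0,0],[0,0,0],[0,0,0]],"gripper":[0.75,0.55,0.4,0.2,0.1,0.1,0.1]}' 60; python3 - <<'E'
from h import *
to(.5695,-.0009,.24,1.695)
E
```

```text
t: 46.98
tool_pos: [0.4623, 0.2934, 0.0579]
tool_rot: [3.141, 0.0, 1.694]
wrist_force: [1.9, 1.4, 2.1]
width: 0.505
t 46.98 pos [0.4623 0.2934 0.0579] rot [3.141 0.    1.694] w 0.505 F [1.9 1.4 2.1]
linear cm [-30.53   7.03 -18.2 ] dr [ 0.001  0.    -0.001]
```

```bash
python3 -m jog '{"linear":[[0,0,-1],[0,0,-4],[0,0,-9],[0,0,-14],[-2,0.5,-18],[-7,1.6,-18],[-12,2.8,-18],[-17,3.9,-18],[-22,5.1,-18],[-27,6.2,-18]],"dr":[[0,0,0],[0,0,0],[0,0,0],[0,0,0],[0,0,0],[0,0,0],[0,0,0],[0,0,0],[0,0,0],[0,0,0]],"gripper":[0.1,0.1,0.1,0.1,0.1,0.1,0.1,0.1,0.1,0.1]}'; python3 - <<'E'
from h import *
to(.5695,-.0009,.0625,1.695)
E
```

```text
t: 48.22
tool_pos: [0.5561, 0.0317, 0.2367]
tool_rot: [-3.139, -0.001, 1.694]
wrist_force: [0.7, -0.5, -3.8]
width: 0.509
t 48.23 pos [0.5561 0.0317 0.2367] rot [-3.139e+00 -1.000e-03  1.694e+00] w 0.509 F [ 0.7 -0.5 -3.8]
linear cm [-3.41  0.97 17.41] dr [-0.002 -0.001 -0.001]
```

```bash
python3 -m jog '{"linear":[[-2.5,0.8,0],[-3.4,1,0],[-3.4,1,4],[-3.4,1,9],[-3.4,1,13],[-3.4,1,15.5],[-3.4,1,16.7],[-3.4,1,17.2],[-3.4,1,17.3],[-3.4,1,17.3]],"dr":[[0,0,0],[0,0,0],[0,0,0],[0,0,0],[0,0,0],[0,0,0],[0,0,0],[0,0,0],[0,0,0],[0,0,0]],"gripper":[0.1,0.1,0.1,0.1,0.1,0.1,0.1,0.1,0.1,0.1]}'; python3 - <<'E'
from h import *
to(.5695,-.0009,.0609,1.695)
E
```

```text
t: 49.48
tool_pos: [0.5707, -0.0008, 0.065]
tool_rot: [-3.142, -0.0, 1.695]
wrist_force: [0.5, 0.9, -3.6]
width: 0.507
t 49.48 pos [ 0.5707 -0.0008  0.065 ] rot [-3.142 -0.     1.695] w 0.507 F [ 0.5  0.9 -3.6]
linear cm [ 0.01 -0.12  0.41] dr [-0. -0. -0.]
```

```bash
python3 -m jog '{"linear":[[0,-0.1,0.1],[0,-0.1,0.2],[0,-0.1,0.3],[0,-0.1,0.4],[0,-0.1,0.45],[0,-0.1,0.45]],"dr":[[0,0,0],[0,0,0],[0,0,0],[0,0,0],[0,0,0],[0,0,0]],"gripper":[0.1,0.1,0.1,0.1,0.1,0.1]}'; python3 - <<'E'
from h import *
to(.5695,-.0009,.0609,1.695)
E
```

```text
t: 50.22
tool_pos: [0.5698, -0.0009, 0.0609]
tool_rot: [-3.141, -0.0, 1.694]
wrist_force: [-2.7, 0.1, 0.7]
width: 0.511
t 50.23 pos [ 0.5698 -0.0009  0.0609] rot [-3.141 -0.     1.694] w 0.511 F [-2.7  0.1  0.7]
linear cm [ 0.01 -0.03 -0.  ] dr [-0.    -0.    -0.001]
```

```bash
python3 -m jog '{"linear":[[0,0,0.03],[0,0,0],[0,0,0],[0,0,0],[0,0,-1],[0,0,-4],[0,0,-8],[0,0,-13],[0,0,-17],[0,0,-18]],"dr":[[0,0,0],[0,0,0],[0,0,0],[0,0,0],[0,0,0],[0,0,0],[0,0,0],[0,0,0],[0,0,0],[0,0,0]],"gripper":[0.1,0.65,0.75,0.85,0.85,0.85,0.9,1,1,1]}'; python3 - <<'E'
from h import *
to(.3564,.286,.25,1.638)
E
```

```text
t: 51.48
tool_pos: [0.5716, -0.0012, 0.2457]
tool_rot: [3.135, 0.002, 1.695]
wrist_force: [-0.4, -0.4, 0.1]
width: 0.998
t 51.48 pos [ 0.5716 -0.0012  0.2457] rot [3.135e+00 2.000e-03 1.695e+00] w 0.998 F [-0.4 -0.4  0.1]
linear cm [ 31.15 -17.81  -0.6 ] dr [0.007 0.001 0.057]
```

```bash
python3 -m jog '{"linear":[[4,-2.3,0],[9,-5.1,0],[14,-8,0],[19,-10.9,0],[24,-13.7,0],[29,-16.6,0],[31.1,-17.8,-0.3],[31.1,-17.8,-0.5],[31.1,-17.8,-0.5]],"dr":[[0,0,0],[0,0,0],[0.007,0,0.02],[0.007,0,0.04],[0.007,0,0.057],[0.007,0,0.057],[0.007,0,0.057],[0.007,0,0.057],[0.007,0,0.057]],"gripper":[1,1,1,1,1,1,1,1,1]}'; python3 - <<'E'
from h import *
to(.3564,.286,.060,1.635)
p,d=imaging.snapshot("wrist"); cv2.imwrite("pics/w9.png",p[:,:,::-1])
E
```

```text
t: 52.6
tool_pos: [0.3567, 0.2849, 0.2484]
tool_rot: [-3.141, 0.002, 1.637]
wrist_force: [0.8, 0.9, -0.5]
width: 1.002
t 52.60 pos [0.3567 0.2849 0.2484] rot [-3.141e+00  2.000e-03  1.637e+00] w 1.002 F [ 0.8  0.9 -0.5]
linear cm [ 1.500e-01 -1.000e-02  1.884e+01] dr [-0.     0.002  0.002]
```

View pics/w9.png

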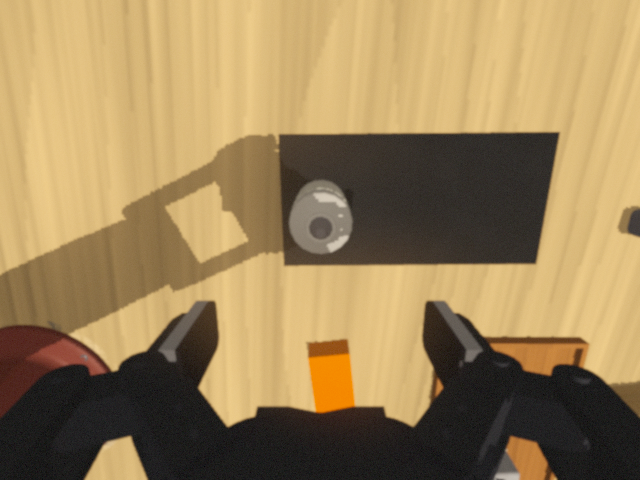

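The bottle (320,222) is centred. I'll go down slowly, since this spot is near the reach limit.

```bash
python3 -m jog '{"linear":[[0.1,0,4],[0.1,0,8],[0.1,0,12],[0.1,0,15],[0.1,0,16.5],[0.1,0,17.5],[0.1,0,18.2],[0.1,0,18.5],[0.1,0,18.6],[0.1,0,18.6]],"dr":[[0,0,0],[0,0,0],[0,0,0],[0,0,0],[0,0,0],[0,0,0],[0,0,0],[0,0,0],[0,0,0],[0,0,0]],"gripper":[1,1,1,1,1,1,1,1,1,1]}'; python3 - <<'E'
from h import *
to(.3564,.286,.0605,1.635)
E
```

```text
t: 53.9
tool_pos: [0.3571, 0.2856, 0.0629]
tool_rot: [3.141, 0.002, 1.637]
wrist_force: [0.9, -0.3, -1.0]
width: 0.999
t 53.90 pos [0.3571 0.2856 0.0629] rot [3.141e+00 2.000e-03 1.637e+00] w 0.999 F [ 0.9 -0.3 -1. ]
linear cm [ 0.05 -0.07  0.24] dr [0.    0.002 0.002]
```

```bash
python3 -m jog '{"linear":[[0,-0.05,0.1],[0,-0.05,0.2],[0,-0.05,0.2],[0,-0.05,0.2],[0,-0.05,0.2],[0,-0.05,0.2],[0,-0.05,0.2]],"dr":[[0,0,0],[0,0,0],[0,0,0],[0,0,0],[0,0,0],[0,0,0],[0,0,0]],"gripper":[0.8,0.65,0.5,0.3,0.2,0.2,0.2]}' 50; python3 - <<'E'
from h import *
to(.5655,.0802,.245,1.634)
E
```

```text
t: 54.78
tool_pos: [0.3571, 0.2859, 0.0616]
tool_rot: [3.14, 0.001, 1.637]
wrist_force: [-1.3, 1.2, 5.7]
width: 0.637
t 54.77 pos [0.3571 0.2859 0.0616] rot [3.140e+00 1.000e-03 1.637e+00] w 0.637 F [-1.3  1.2  5.7]
linear cm [-21.91  19.47 -18.3 ] dr [0.001 0.001 0.003]
```

```bash
python3 -m jog '{"linear":[[0,0,-1],[0,0,-4],[0,0,-9],[0,0,-14],[-2,1.8,-18],[-6,5.3,-18],[-10,8.9,-18],[-14,12.4,-18],[-18,16,-18],[-21.5,19,-18]],"dr":[[0,0,0],[0,0,0],[0,0,0],[0,0,0],[0,0,0],[0,0,0],[0,0,0],[0,0,0],[0,0,0],[0,0,0]],"gripper":[0.2,0.2,0.2,0.2,0.2,0.2,0.2,0.2,0.2,0.2]}'; python3 - <<'E'
from h import *
to(.5655,.0802,.066,1.634)
E
```

```text
t: 56.02
tool_pos: [0.5609, 0.0823, 0.2409]
tool_rot: [-3.141, 0.001, 1.636]
wrist_force: [0.4, 0.7, -3.0]
width: 0.642
t 56.02 pos [0.5609 0.0823 0.2409] rot [-3.141e+00  1.000e-03  1.636e+00] w 0.642 F [ 0.4  0.7 -3. ]
linear cm [-0.22  0.46 17.48] dr [-0.001  0.001  0.002]
```

```bash
python3 -m jog '{"linear":[[-0.2,0.4,1],[-0.2,0.4,4],[-0.2,0.4,9],[-0.2,0.4,13],[-0.2,0.4,15.5],[-0.2,0.4,16.7],[-0.2,0.4,17.2],[-0.2,0.4,17.4],[-0.2,0.4,17.4],[-0.2,0.4,17.4]],"dr":[[0,0,0],[0,0,0],[0,0,0],[0,0,0],[0,0,0],[0,0,0],[0,0,0],[0,0,0],[0,0,0],[0,0,0]],"gripper":[0.2,0.2,0.2,0.2,0.2,0.2,0.2,0.2,0.2,0.2]}'; python3 - <<'E'
from h import *
to(.5655,.0802,.0645,1.634)
E
```

```text
t: 57.28
tool_pos: [0.5656, 0.0804, 0.0679]
tool_rot: [3.141, 0.001, 1.636]
wrist_force: [-0.1, -0.5, -2.8]
width: 0.638
t 57.27 pos [0.5656 0.0804 0.0679] rot [3.141e+00 1.000e-03 1.636e+00] w 0.638 F [-0.1 -0.5 -2.8]
linear cm [-0.01 -0.01  0.34] dr [0.001 0.001 0.002]
```

```bash
python3 -m jog '{"linear":[[0,0,0.1],[0,0,0.2],[0,0,0.3],[0,0,0.35],[0,0,0.4],[0,0,0.4]],"dr":[[0,0,0],[0,0,0],[0,0,0],[0,0,0],[0,0,0],[0,0,0]],"gripper":[0.2,0.2,0.2,0.2,0.2,0.2]}'
```

```text
t: 58.02
tool_pos: [0.5656, 0.0804, 0.0646]
tool_rot: [3.141, 0.001, 1.636]
wrist_force: [-4.0, 0.2, 5.2]
width: 0.642
```

In contact. Release, rise and back off for the final check.

```bash
python3 -m jog '{"linear":[[0,0,0],[0,0,0],[0,0,0],[0,0,0],[0,0,-1],[0,0,-4],[0,0,-8],[0,0,-13],[0,0,-19],[0,0,-24]],"dr":[[0,0,0],[0,0,0],[0,0,0],[0,0,0],[0,0,0],[0,0,0],[0,0,0],[0,0,0],[0,0,0],[0,0,0]],"gripper":[0.7,0.8,0.9,0.95,0.95,1,1,1,1,1]}';  python3 - <<'E'
from h import *
to(.54,0,.36,1.634)
E
```

```text
t: 59.28
tool_pos: [0.5656, 0.0807, 0.3083]
tool_rot: [3.138, 0.001, 1.636]
wrist_force: [0.1, -0.4, 1.1]
width: 1.002
t 59.27 pos [0.5656 0.0807 0.3083] rot [3.138e+00 1.000e-03 1.636e+00] w 1.002 F [ 0.1 -0.4  1.1]
linear cm [-7.89 -3.06 -5.17] dr [0.004 0.001 0.002]
```

```bash
python3 -m jog '{"linear":[[-3,-1,-5],[-7,-3,-5.2],[-7.9,-3.1,-5.2],[-7.9,-3.1,-5.2],[-7.9,-3.1,-5.2]],"dr":[[0,0,0],[0.004,0.001,0.004],[0.004,0.001,0.004],[0.004,0.001,0.004],[0.004,0.001,0.004]],"gripper":[1,1,1,1,1]}';  python3 - <<'E'
from h import *
import pickle
to(.54,0,.36,1.632)
cm=imaging.camera_model("wrist");pickle.dump(cm,open("pics/w10.pkl","wb"))
p,d=imaging.snapshot("wrist"); cv2.imwrite("pics/w10.png",p[:,:,::-1])
q,d=imaging.snapshot("scene"); cv2.imwrite("pics/s10.png",q[:,:,::-1])
a=p[:,:,::-1]
cv2.imwrite("pics/c10b.png",cv2.resize(a[88:195,300:460],None,fx=5,fy=5,interpolation=cv2.INTER_CUBIC))
cv2.imwrite("pics/c10c.png",cv2.resize(a[165:285,300:460],None,fx=5,fy=5,interpolation=cv2.INTER_CUBIC))
E
```

```text
t: 59.9
tool_pos: [0.5396, 0.0006, 0.3594]
tool_rot: [-3.14, -0.0, 1.633]
wrist_force: [0.2, -0.0, 0.2]
width: 0.998
t 59.90 pos [0.5396 0.0006 0.3594] rot [-3.14  -0.     1.633] w 0.998 F [ 0.2 -0.   0.2]
linear cm [-0.07  0.03 -0.06] dr [-0.002 -0.     0.001]
```

View pics/c10b.png

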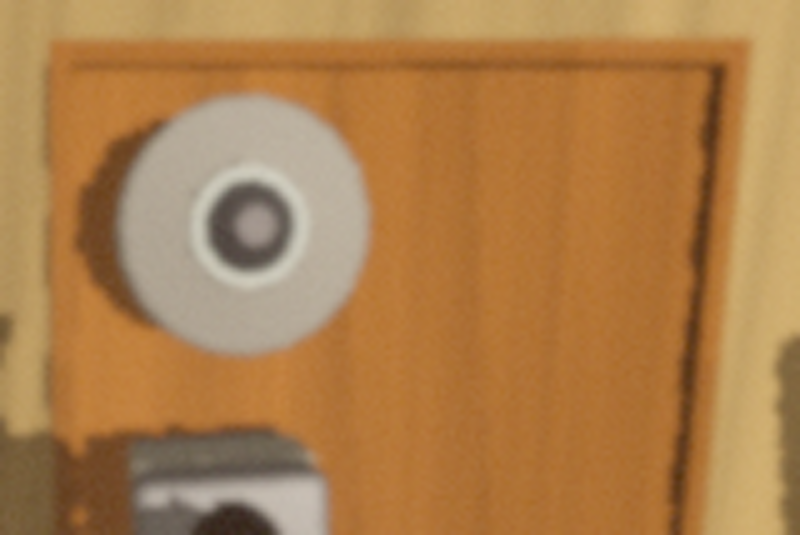

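View pics/c10c.png

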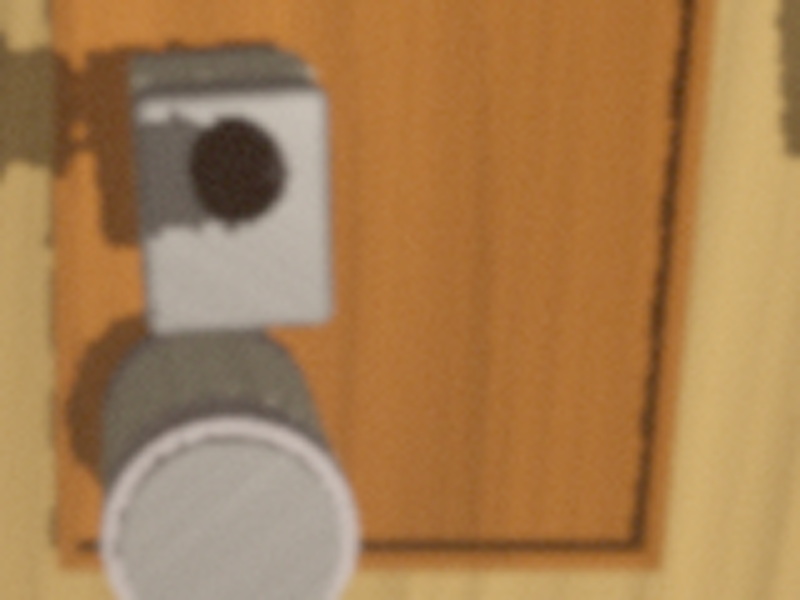

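View pics/s10.png

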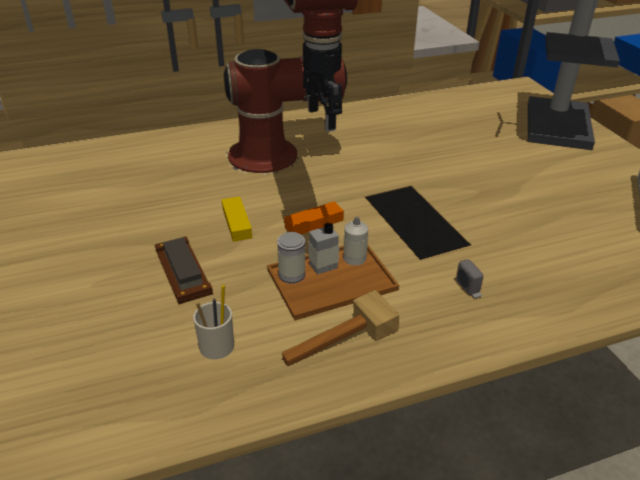

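The containers are back at their start pixels relative to the tray: bottle (243,224) against (243,226), can within 2 crop px (under 1 mm), tin (230,542) against (229,538). The stone lies in the holder (scene 183,262), and the mallet, tape and mug are unmoved. I'm handing in.

```bash
python3 -c "
from bench import r
print(r.job_done())"
```

```text
the job is handed in; nothing more can be done
None
```

The job is done and handed in at about 60 s of the 144 s allowed. I stood the bottle, can and tin on the mat, laid the grey stone in the holder, then put the tin, can and bottle back in their places in the tray.

- **Stone:** the wrist camera showed it centred in the holder to about 1 mm and in line with it to about 0.005 rad. The holder's own position differed by up to 3 mm between views, so I placed the stone by the wrist view.
- **Containers:** in the last pictures all three stand upright, within about 1 mm of where they started relative to the tray.
- **Bystanders:** the mallet, tape measure, mug and both coloured blocks look unmoved, and the gripper was open and clear of everything.
- **A correction on the way:** the arm was about 5 mm off just before I first set the bottle on the mat. I corrected that while the bottle was still held. No check failed.

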